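# Pack finned heat-sink channels interlocked in a divided tray

### The arm

A 7-joint arm with a two-finger parallel gripper is mounted at the origin on the work surface. World frame = base frame: x ahead of the robot, y to its left, z up, the work surface at z = 0. Lengths are in mm, angles in degrees, forces in N, time in s.
With the tool pointing down it reaches from about 400 to 925 mm from the base axis. Payload 5.6 kg.
Tool frame: the origin (TCP) lies between the finger pads; the fingertips stand 11 mm ahead of it and the grasp point (between the pads) lies 8 mm behind it; z points along the fingers, y is the direction in which the jaws open and shut (so a half turn about z gives the same grasp; the last joint's range is limited). The gripper opens to 85 mm and grips with 20 to 120 N. Pads are 22 mm wide; open, the fingers measure 114 mm over their backs; the gripper's body (76 mm by 85 mm) begins 54 mm behind the grasp point. The pads swing forward as they close: fully open they stand 13 mm farther back than shut.
Start: joints at [72.25, 26.786, -0.665, 91.828, 0.344, 61.387, -3.226], TCP at [171.328, -627.021, 217.69] pointing down, gripper open.
Joint ranges: [-144.91, 144.91], [-17.63, 115.5], [-89.93, 88.59], [15.96, 139.68], [-74.01, 254.01], [8.47, 105.57], [-167.45, 167.45]. Speed limits (degrees/s): [147.25, 147.25, 180, 180, 180, 180, 180].

### API

Orientations are given as [roll, pitch, yaw] about the fixed x, y, z axes, in that order (R = Rz(yaw) Ry(pitch) Rx(roll)).
In Python, from station import ctrl gives the robot as it stands. The module is installed in compiled form; this text tells all that it offers.
- The arm moves only by the shell command python3 -m inch 'ROWS'. ROWS is JSON, a list of rows, each a list of 3 entries, a list of its own where there are three numbers: the gripper's target within -1 to 1 (shut at 1, half-way at 0, fully open at -1), then the shift along the tool's x, y, z in m, then the turn, a rotation vector about the tool's x, y, z in degrees. In form: [[fingers, [x, y, z], [rx, ry, rz]], ...]. A call has 1 to 5 rows; each row is the pose to reach, as a shift and turn from the pose commanded when the call began, along the tool's axes at that moment; what a row does not reach only later rows make up. A row lasts 1/8 s, in which the tool goes at most 62.5 mm and 10.7 degrees, less where a joint would pass 70% of its speed; a pose out of reach is approached as far as the arm can. A call with a gripper value outside its range is refused whole. The fingers move at their own pace and stop on an object; the grip force is fixed at half the most. Time passes only in rows, so rows that repeat a pose let the fingers close. It gives the time, the measured TCP pose, the force and the opening at its end, in the units of the state.
- ctrl.get_obs(): the state, without advancing time (a new reading comes with each control period).
- ctrl.snapshot(name): name is "scene" or "top" or "wrist"; returns a dict with "img" (420x560x3 uint8, red, green, blue), "range_z" (420x560 float32, mm along the optical axis (not along the pixel's ray), 0 where there is no reading), "fx", "fy", "cx", "cy" (pixels), "k1" (the pictures are not rectified: a ray, as slopes to the right and down, at radius r is drawn at 1 + k1 r^2 times it, then the intrinsics apply), "extrinsics" (4x4, takes a point from camera to world coordinates); the wrist camera has in their place "mount" (4x4, takes a point from camera to tool coordinates, whose origin is the TCP and whose axes are the flange's). Camera axes: x right, y down, z forward; pixel columns grow to the right and rows downward; lengths in mm; the calibration is good to about 2 mm. A picture is of the moment at which its call begins: read the wrist's pose just before it.
- ctrl.finish_job(): hands the job in, once; it reports no verdict.
The state is a dict: "t": time; "joints": joint angles; "joint_velocities": joint speeds; "tau": joint torques, N m; "eef_pos": TCP position; "tcp_rot": TCP orientation; "contact_force": force on the tool from outside, world axes, zero at the start; "moment": the same for the moment, N m; "gripper_width": finger opening in mm.
Only numpy, scipy, OpenCV 4.12 (cv2) and the standard library are available. Lean on these libraries where they do the work, as an engineer would, in place of code of your own. Each camera call takes 0.05 s, during which the arm holds its last target. There are 200 camera calls.

### The job

First slide the tray's divider to the yellow marks. Then lay all the aluminium base channels open side up, side by side in the long bay, flat on the floor, and interlock them with both red cap channels open side down: each cap straddles the joint of two neighbouring bases, one flange seated down in each of the two, and no base is left unlinked. Lay the copper bars flat on the floor of the short bay, side by side; there may be two or three bases and two or three bars, and the other things on the bench are left alone.

Things in the scene. Friction and masses are not known exactly. Their poses are not given: they have to be found in the camera images.
- tray: Fixed grey plastic tray, 144 x 276 mm outside, 134 (its x) x 266 mm (its y) inside; floor 4 mm thick, walls rising to 20 mm above the table. Origin: centre of its underside, on the table. A black divider across it (along its x) slides along its y: the long bay is on its -y side, the short bay on its +y side.
- mark (a point): Yellow marks on both long rims of the tray, at y = +50 mm in the tray's frame; this point is midway between them, 20 mm above the table. The divider belongs here: the long bay is then 180 mm and the short bay 80 mm long along the tray's y.
- divider (a joint): Slide of the divider along the tray's +y, in m, 0 to 0.130. The divider's mid-plane is at tray y = -0.030 + this value, so it stands at the marks at 0.080; it starts between 0 and 0.035. Friction about 3 N, it stays where it is left. The plate is 6 mm thick, its top 21 mm above the table.
- tab (a point): Top centre of the divider's orange grip tab, 57 mm above the table, at tray x = -38 mm. The tab is 10 mm thick (along tray y), 36 mm long (along tray x) and stands free from 21 to 57 mm above the table; pinch it across its thickness from above and drag.
- base1: Bare-aluminium base channel, lying open side up; two or three of them. 120 mm long (its x), 54 mm wide (its y); web 4 mm thick, side flanges 4 mm thick, 18 mm high overall; the grip is a central lengthwise fin, 9 mm thick, its top 34 mm above the underside. Pockets between fin and flange 18.5 mm wide. 0.22 kg (varies). Origin: centre of its underside; z up.
- base2: Bare-aluminium base channel, lying open side up; two or three of them. 120 mm long (its x), 54 mm wide (its y); web 4 mm thick, side flanges 4 mm thick, 18 mm high overall; the grip is a central lengthwise fin, 9 mm thick, its top 34 mm above the underside. Pockets between fin and flange 18.5 mm wide. 0.22 kg (varies). Origin: centre of its underside; z up.
- base3: Bare-aluminium base channel, lying open side up; two or three of them. 120 mm long (its x), 54 mm wide (its y); web 4 mm thick, side flanges 4 mm thick, 18 mm high overall; the grip is a central lengthwise fin, 9 mm thick, its top 34 mm above the underside. Pockets between fin and flange 18.5 mm wide. 0.22 kg (varies). Origin: centre of its underside; z up.
- cap1: Red cap channel, standing open side down. 50 mm long (x), 34 mm wide (y); flanges 4 mm thick, 26 mm apart, 17 mm deep under the web; web top at 21 mm; the grip is a 9 mm thick fin along its back, top at 52 mm. 0.09 kg. Origin: centre of its underside (flange edges); z up. Seated over two bases in the tray its edges rest on their webs, 8 mm above the table.
- cap2: Red cap channel, standing open side down. 50 mm long (x), 34 mm wide (y); flanges 4 mm thick, 26 mm apart, 17 mm deep under the web; web top at 21 mm; the grip is a 9 mm thick fin along its back, top at 52 mm. 0.09 kg. Origin: centre of its underside (flange edges); z up. Seated over two bases in the tray its edges rest on their webs, 8 mm above the table.
- bar1: Loose copper bar, 66 mm long (its x), 22 mm wide (its y), 30 mm high, about 0.35 kg (varies); two or three of them. Origin: centre of its underside; z up.
- bar2: Loose copper bar, 66 mm long (its x), 22 mm wide (its y), 30 mm high, about 0.35 kg (varies); two or three of them. Origin: centre of its underside; z up.
- bar3: Loose copper bar, 66 mm long (its x), 22 mm wide (its y), 30 mm high, about 0.35 kg (varies); two or three of them. Origin: centre of its underside; z up.
- coax_tee: Silver coaxial tee, 70 mm long, 25 mm high, lying loose. A bystander: leave it alone. Origin at its underside.
- filter_board: Small green circuit board 70 x 50 mm with a blue block on it, 23 mm high. A bystander: leave it alone. Origin at its underside.
- choke: Yellow ring core, 56 mm across, 18 mm high. A bystander: leave it alone. Origin at its underside.
- flux_jar: Small jar, 48 mm across, 55 mm high. A bystander: leave it alone. Origin at its underside.
- display_module: Green display module with a dark screen, 30 x 100 mm, 60 mm high, standing. A bystander: leave it alone. Origin at its underside.

How it is judged (in metres and radians):
On the way, in this order (a step that is already met when the one before it is completed fails the run):
1. the divider stands at the yellow marks (within 6 mm) (value of joint divider between 0.074 and 0.086 m), for 0.2 s.
2. all the base channels lie open side up and flat in the long bay (x of base1 in the frame of tray between -0.02 and 0.02 m and y of base1 in the frame of tray between -0.12 and 0.031 m and z of base1 in the frame of tray between 0.001 and 0.008 m and angle between each of base1, base2, base3's own z axis and vertical below 0.07 rad and linear speed of each of base1, base2, base3 below 0.03 m/s and x of base2 in the frame of tray between -0.02 and 0.02 m and y of base2 in the frame of tray between -0.12 and 0.031 m and z of base2 in the frame of tray between 0.001 and 0.008 m and x of base3 in the frame of tray between -0.02 and 0.02 m and y of base3 in the frame of tray between -0.12 and 0.031 m and z of base3 in the frame of tray between 0.001 and 0.008 m), for 0.2 s.
At the end, for the whole second after the job is handed in: Divider within 6 mm of the marks; bases open up, flat (4 deg) on the long bay's floor; each cap level, origin 4.5-12 mm up, 19.5-38 mm to the side of both bases' centre lines it links; every base linked; bars flat on the short bay's floor; all at rest (all of step 1 and all of step 2 and x of cap1 in the frame of tray between -0.05 and 0.05 m and z of cap1 in the frame of tray between 0.0045 and 0.012 m and angle between each of cap1, cap2, bar1, bar2, bar3's own z axis and vertical below 0.07 rad and linear speed of each of cap1, cap2, bar1, bar2, bar3 below 0.03 m/s and x of cap2 in the frame of tray between -0.05 and 0.05 m and z of cap2 in the frame of tray between 0.0045 and 0.012 m and x of bar1 in the frame of tray between -0.067 and 0.067 m and y of bar1 in the frame of tray between 0.056 and 0.132 m and z of bar1 in the frame of tray between 0.001 and 0.008 m and x of bar2 in the frame of tray between -0.067 and 0.067 m and y of bar2 in the frame of tray between 0.056 and 0.132 m and z of bar2 in the frame of tray between 0.001 and 0.008 m and x of bar3 in the frame of tray between -0.067 and 0.067 m and y of bar3 in the frame of tray between 0.056 and 0.132 m and z of bar3 in the frame of tray between 0.001 and 0.008 m and (((y of cap1 in the frame of base1 between 0.0195 and 0.038 m or y of cap1 in the frame of base1 between -0.038 and -0.0195 m) and (y of cap1 in the frame of base2 between 0.0195 and 0.038 m or y of cap1 in the frame of base2 between -0.038 and -0.0195 m)) or ((y of cap1 in the frame of base1 between 0.0195 and 0.038 m or y of cap1 in the frame of base1 between -0.038 and -0.0195 m) and (y of cap1 in the frame of base3 between 0.0195 and 0.038 m or y of cap1 in the frame of base3 between -0.038 and -0.0195 m)) or ((y of cap1 in the frame of base2 between 0.0195 and 0.038 m or y of cap1 in the frame of base2 between -0.038 and -0.0195 m) and (y of cap1 in the frame of base3 between 0.0195 and 0.038 m or y of cap1 in the frame of base3 between -0.038 and -0.0195 m))) and (((y of cap2 in the frame of base1 between 0.0195 and 0.038 m or y of cap2 in the frame of base1 between -0.038 and -0.0195 m) and (y of cap2 in the frame of base2 between 0.0195 and 0.038 m or y of cap2 in the frame of base2 between -0.038 and -0.0195 m)) or ((y of cap2 in the frame of base1 between 0.0195 and 0.038 m or y of cap2 in the frame of base1 between -0.038 and -0.0195 m) and (y of cap2 in the frame of base3 between 0.0195 and 0.038 m or y of cap2 in the frame of base3 between -0.038 and -0.0195 m)) or ((y of cap2 in the frame of base2 between 0.0195 and 0.038 m or y of cap2 in the frame of base2 between -0.038 and -0.0195 m) and (y of cap2 in the frame of base3 between 0.0195 and 0.038 m or y of cap2 in the frame of base3 between -0.038 and -0.0195 m))) and ((y of cap1 in the frame of base1 between 0.0195 and 0.038 m or y of cap1 in the frame of base1 between -0.038 and -0.0195 m) or (y of cap2 in the frame of base1 between 0.0195 and 0.038 m or y of cap2 in the frame of base1 between -0.038 and -0.0195 m)) and ((y of cap1 in the frame of base2 between 0.0195 and 0.038 m or y of cap1 in the frame of base2 between -0.038 and -0.0195 m) or (y of cap2 in the frame of base2 between 0.0195 and 0.038 m or y of cap2 in the frame of base2 between -0.038 and -0.0195 m)) and ((y of cap1 in the frame of base3 between 0.0195 and 0.038 m or y of cap1 in the frame of base3 between -0.038 and -0.0195 m) or (y of cap2 in the frame of base3 between 0.0195 and 0.038 m or y of cap2 in the frame of base3 between -0.038 and -0.0195 m))); the robot touches nothing.
It fails at once if a bystander is moved more than 50 mm (distance of any of coax_tee, filter_board, choke, flux_jar, display_module from where it was at the start of the episode above 0.05 m).
Of base1, base2, base3 only 2 to 3 are there at a start; the rules pass over those that are not, and their reading is None.
Of bar1, bar2, bar3 only 2 to 3 are there at a start; the rules pass over those that are not, and their reading is None.
At some moment in a run one of cap1, cap2, bar1, bar2, bar3 may be knocked a few centimetres aside while the robot is not near it.
It also fails if it takes over 208 s, if anything falls off the work surface, if the arm or the gripper's body presses on something with over 40 N, if the wrist force passes 120 N, or if a joint passes its speed limit or range.

## Working session

There is one attempt and no reset: what is moved stays moved. The work goes in short steps, Python scripts to look and compute and a shell command to move; the robot and the scene stay as the last step left them, time stands still between calls to the robot, and variables do not carry over. Pictures are saved under pics/ and viewed, about 12 in all and at most 16, crops included, and the job is handed in when it is done.

```bash
ls; mkdir -p pics
cat > h.py <<'E'
import numpy as np, cv2
from station import ctrl
def cloud(s,T=None):
    d=s["range_z"]; h,w=d.shape
    v,u=np.mgrid[:h,:w].astype(np.float32)
    K=np.array([[s["fx"],0,s["cx"]],[0,s["fy"],s["cy"]],[0,0,1]])
    p=cv2.undistortPoints(np.stack([u,v],-1).reshape(-1,1,2),K,np.array([s["k1"],0,0,0,0.])).reshape(h,w,2)
    P=np.concatenate([p*d[...,None],d[...,None]],-1)
    E=np.array(s["extrinsics"]) if T is None else T
    W=P@E[:3,:3].T+E[:3,3]; W[d<=0]=np.nan
    return W
from scipy.spatial.transform import Rotation as R
def shot(n):
    o=ctrl.get_obs(); s=ctrl.snapshot(n); T=None
    if n=="wrist":
        T=np.eye(4); T[:3,:3]=R.from_euler("xyz",o["tcp_rot"],degrees=True).as_matrix(); T[:3,3]=o["eef_pos"]; T=T@np.array(s["mount"])
    return s["img"],cloud(s,T),s,o
def save(img,f,k=1): cv2.imwrite(f,cv2.resize(img[...,::-1],None,fx=k,fy=k))
E
python3 - <<'E'
from h import *
o=ctrl.get_obs(); print(o)
for n in ("top","scene"):
    i,W,s,_=shot(n); save(i,f"pics/{n}0.png",1.4); np.save(n+"0.npy",W); cv2.imwrite(n+"0raw.png",i[...,::-1])
    print(n,s["fx"],s["k1"],np.round(s["extrinsics"],3).tolist())
s=ctrl.snapshot("wrist");print(np.round(s["mount"],3).tolist(),s["fx"])
E
```

```text
pics
{'t': 0.0, 'joints': array([72.24934657, 26.83533698, -0.66431361, 91.88376527,  0.34374378,
       61.38669444, -3.22621971]), 'joint_velocities': array([-0.0635344 ,  0.01108632,  0.00792969, -0.02950252,  0.02346805,
        0.02067103, -0.00272725]), 'tau': array([-2.61577861e-04, -5.32383728e+01,  2.11275753e-02, -2.51305121e+01,
        1.13435491e-02,  7.63409247e-03,  1.69603521e-06]), 'eef_pos': array([ 171.1402383 , -626.43489747,  216.72531401]), 'tcp_rot': array([-1.79896438e+02,  7.41946404e-03,  1.52823819e+01]), 'contact_force': array([-0.45292319, -0.66632955, -0.22732474]), 'moment': array([ 0.00959527,  0.08620457, -0.02583364]), 'gripper_width': 85.52956221327099}
top 416.5947737051438 -0.0902234100683064 [[-0.027, -0.99, 0.141, 366.367], [-0.999, 0.024, -0.021, 17.62], [0.017, -0.141, -0.99, 997.839], [0.0, 0.0, 0.0, 1.0]]
scene 389.74102229823797 -0.11031432539035366 [[0.301, 0.555, -0.775, 1218.878], [0.953, -0.189, 0.235, -211.144], [-0.016, -0.81, -0.587, 593.475], [0.0, 0.0, 0.0, 1.0]]
[[-0.001, -0.961, -0.276, 68.295], [1.0, -0.001, -0.0, -1.04], [-0.0, -0.276, 0.961, -156.637], [0.0, 0.0, 0.0, 1.0]] 294.78739221076125
```

View pics/top0.png

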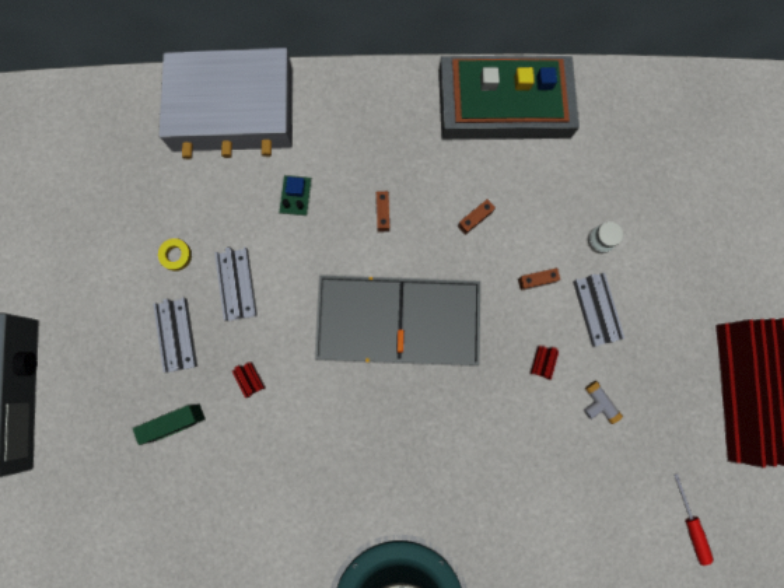

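The picture shows the tray in the centre (divider at 401,320, orange tab at 401,341, yellow marks at 369,278 and 367,360). There are three bases (176,334; 237,284; 598,310), two caps (248,380; 544,362) and three bars (383,211; 477,216; 539,278).

```bash
cat > seg.py <<'E'
from h import *
def rects(mask,W,zlo,zhi,amin=40):
    m=mask&(W[...,2]>zlo)&(W[...,2]<zhi)
    n,l,st,c=cv2.connectedComponentsWithStats(m.astype(np.uint8))
    out=[]
    for k in range(1,n):
        if st[k,4]<amin: continue
        P=W[l==k]; r=cv2.minAreaRect(P[:,:2].astype(np.float32))
        (cx,cy),(w,h),a=r
        if w<h: w,h,a=h,w,a+90
        out.append((round(cx,1),round(cy,1),round(w),round(h),round((a+90)%180-90,1),round(float(np.median(P[:,2])),1),st[k,4]))
    return out
def colors(i):
    H=cv2.cvtColor(i,cv2.COLOR_RGB2HSV).astype(int); h,s,v=H[...,0],H[...,1],H[...,2]
    return dict(red=((h<5)|(h>174))&(s>150)&(v>50), copper=(h>=5)&(h<14)&(s>100)&(v>60), alu=(s<60)&(v>120),yellow=(h>20)&(h<34)&(s>140)&(v>100))
E
python3 - <<'E'
from seg import *
i=cv2.imread("top0raw.png")[...,::-1].copy(); W=np.load("top0.npy")
print("table z",np.nanmedian(W[250:330,100:200,2]))
C=colors(i)
for n,lo,hi,am in (("red",3,70,30),("copper",15,70,20),("yellow",3,60,3),("alu",20,45,20)):
    print(n); [print("  ",r) for r in rects(C[n],W,lo,hi,am)]
ones=np.ones(i.shape[:2],bool)
print("all"); [print("  ",r) for r in rects(ones,W,11,80,60)]
print("tray pieces"); 
for c,r in ((229,199),(341,200),(228,258),(341,260),(286,229),(286,245)):
    print(c,r,np.round(W[r-2:r+3,c-2:c+3].reshape(-1,3).mean(0)))
E
```

```text
table z -0.2627086726433845
red
   (330.7, -583.8, 235, 13, 0.3, 29.7, np.int32(369))
   (396.0, -249.0, 46, 12, -18.8, 21.2, np.int32(131))
   (391.4, -262.6, 49, 18, -19.4, 50.7, np.int32(112))
   (382.1, 231.7, 47, 14, 26.4, 21.5, np.int32(132))
   (374.0, 245.3, 47, 18, 26.7, 50.0, np.int32(132))
   (81.8, -510.9, 79, 24, 17.7, 22.8, np.int32(318))
copper
   (868.7, -221.7, 202, 121, -89.7, 55.2, np.int32(492))
   (927.7, -193.4, 91, 4, -89.0, 55.1, np.int32(37))
   (660.8, 9.3, 66, 19, -1.3, 29.2, np.int32(200))
   (648.4, -153.3, 65, 21, -51.6, 29.2, np.int32(219))
   (535.7, -257.4, 67, 22, -78.5, 29.4, np.int32(226))
   (435.5, -13.4, 40, 7, -1.6, 55.7, np.int32(66))
yellow
   (886.1, -263.0, 7, 1, -1.9, 58.2, np.int32(4))
   (595.2, 373.7, 53, 52, -89.8, 17.0, np.int32(285))
   (405.8, 41.0, 4, 2, 40.6, 22.3, np.int32(3))
alu
   (600.2, -366.9, 47, 27, 32.1, 27.9, np.int32(66))
   (541.1, 265.7, 119, 9, 9.3, 33.3, np.int32(183))
   (481.8, -362.0, 117, 11, 11.8, 33.4, np.int32(155))
   (455.1, 369.9, 118, 9, 9.7, 33.0, np.int32(148))
   (318.3, -355.5, 46, 45, 71.6, 22.4, np
[... 1046 characters left out ...]
 (329.6, -584.6, 241, 15, 0.4, 41.9, np.int32(2005))
   (330.0, -607.7, 239, 8, -0.1, 74.4, np.int32(315))
   (330.3, -627.9, 238, 7, 0.2, 74.7, np.int32(293))
   (377.2, -648.5, 143, 7, -0.3, 74.2, np.int32(140))
   (393.2, -259.3, 50, 34, -19.0, 29.4, np.int32(319))
   (377.9, 241.3, 51, 35, 27.0, 28.9, np.int32(347))
   (315.8, -346.7, 74, 48, 35.4, 21.1, np.int32(405))
   (306.2, 368.3, 101, 34, -67.4, 58.5, np.int32(735))
   (119.0, -500.8, 158, 27, 16.6, 20.9, np.int32(456))
   (66.3, -2.3, 185, 66, 88.0, 16.8, np.int32(1403))
tray pieces
229 199 [546. 118.  12.]
341 200 [ 538. -153.    5.]
228 258 [405. 122.   6.]
341 260 [nan nan nan]
286 229 [470. -17.  10.]
286 245 [430. -15.  46.]
```

```bash
python3 -m inch '[[-1,[0,0,-0.02],[0,0,0]],[-1,[0,0,-0.04],[0,0,0]]]'
```

```text
t: 0.4
eef_pos: [171.2, -626.6, 257.5]
tcp_rot: [-179.9, 0.0, 15.3]
contact_force: [0.8, -0.1, 0.4]
gripper_width: 85.4
```

```bash
cat > plan.py <<'E'
import sys
from h import *
def plan(x,y,z,yaw):
    o=ctrl.get_obs(); r,p,w=o["tcp_rot"]; M=R.from_euler("xyz",[r,p,w],degrees=True)
    d=M.inv().apply(np.array([x,y,z])-o["eef_pos"])/1000
    dy=(yaw-w+90)%180-90
    T=R.from_euler("xyz",[180,0,w+dy],degrees=True)
    rv=(M.inv()*T).as_rotvec(degrees=True)
    print("shift",np.round(d,4).tolist(),"turn",np.round(rv,1).tolist(),"rows>=",round(np.linalg.norm(d)/.0625,1),"t",round(o["t"],1))
if __name__=="__main__": plan(*map(float,sys.argv[1:5]))
E
python3 plan.py 490 -13 200 -3
```

```text
shift [0.4693, -0.5078, 0.0582] turn [-0.1, 0.0, 18.3] rows>= 11.1 t 0.4
```

```bash
python3 -m inch '[[-1,[0.04,-0.043,0],[0,0,0]],[-1,[0.08,-0.087,0],[0,0,0]],[-1,[0.12,-0.13,0],[0,0,0]],[-1,[0.16,-0.174,0],[0,0,0]],[-1,[0.2,-0.217,0],[0,0,0]]]' | head -2
python3 -m inch '[[-1,[0.04,-0.043,0],[0,0,0]],[-1,[0.08,-0.087,0.02],[0,0,0]],[-1,[0.12,-0.13,0.03],[0,0,0]],[-1,[0.16,-0.174,0.04],[0,0,0]],[-1,[0.2,-0.217,0.058],[0,0,0]]]' | head -2
python3 -m inch '[[-1,[0.035,-0.037,0],[0,0,9]],[-1,[0.069,-0.074,0],[0,0,18.3]],[-1,[0.069,-0.074,0],[0,0,18.3]],[-1,[0.069,-0.074,0],[0,0,18.3]]]'
python3 - <<'E'
from seg import *
i,W,s,o=shot("wrist"); save(i,"pics/w1.png",1.4)
print(o["joints"].round(1),o["t"])
print("table",np.nanmedian(W[...,2][(abs(W[...,2])<8)]))
C=colors(i)
for n,lo,hi,am in (("copper",40,70,20),("yellow",10,30,3)): print(n,rects(C[n],W,lo,hi,am))
m=(W[...,2]>16)&(W[...,2]<23)&(abs(W[...,0]-471)<90)&(abs(W[...,1]+12)<150)
n,l,st,c=cv2.connectedComponentsWithStats(m.astype(np.uint8))
k=1+np.argmax(st[1:,4]); P=W[l==k]
print("rim",len(P),cv2.minAreaRect(P[:,:2].astype(np.float32)),np.median(P[:,2]))
E
```

```text
t: 1.02
eef_pos: [307.6, -363.0, 257.7]
t: 1.65
eef_pos: [443.8, -101.4, 199.9]
t: 2.15
eef_pos: [489.3, -13.8, 199.3]
tcp_rot: [180.0, 0.1, -2.9]
contact_force: [-0.1, -0.2, 0.1]
gripper_width: 85.5
[  19.1   14.8  -24.6  113.5    7.6   53.3 -102.3] 2.15
table 0.6680050123829346
copper [(449.9, -14.0, 8, 1, 83.0, 49.4, np.int32(35))]
yellow [(543.6, 33.5, 6, 4, 87.3, 21.1, np.int32(25)), (404.8, 42.8, 4, 3, 75.4, 21.4, np.int32(11)), (347.0, -336.6, 14, 6, -54.8, 25.5, np.int32(34)), (294.0, -374.0, 11, 6, -57.4, 25.4, np.int32(20))]
rim 3384 ((470.0636291503906, -11.623977661132812), (277.16925048828125, 145.4414825439453), 86.39535522460938) 20.30645156104083
```

View pics/w1.png

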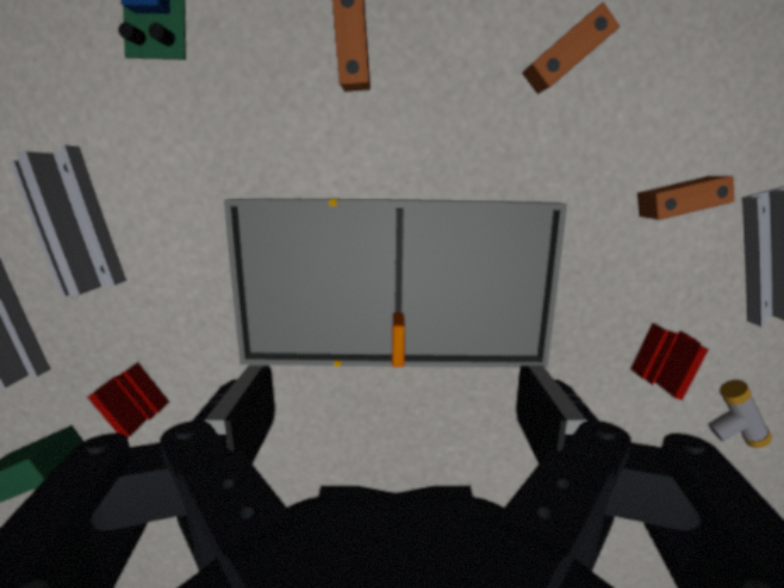

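The wrist view shows the tray rim (226–565, 200–365), the divider at column 399 with the tab at (398,340), and yellow marks at (333,203) and (337,364). Both cameras agree on the tray at about (470.6, −12), yaw −3.6°.

```bash
python3 plan.py 432.5 -13 40 -3.6
```

```text
shift [-0.0566, 0.0014, 0.1594] turn [0.0, 0.1, 0.6] rows>= 2.7 t 2.2
```

```bash
python3 -m inch '[[-1,[-0.0566,0.0014,0],[0,0,0.6]],[-1,[-0.0566,0.0014,0.06],[0,0,0.6]],[-1,[-0.0566,0.0014,0.12],[0,0,0.6]],[-1,[-0.0566,0.0014,0.1594],[0,0,0.6]],[0.5,[-0.0566,0.0014,0.1594],[0,0,0.6]]]'
python3 -m inch '[[1,[0,0,0],[0,0,0]],[1,[0,0,0],[0,0,0]],[1,[0,0,0],[0,0,0]],[1,[0,0,0],[0,0,0]]]'
python3 -m inch '[[1,[0,-0.02,0],[0,0,0]],[1,[0,-0.035,0],[0,0,0]],[1,[0,-0.045,0],[0,0,0]],[1,[0,-0.053,0],[0,0,0]],[1,[0,-0.053,0],[0,0,0]]]'
```

```text
t: 2.82
eef_pos: [430.6, -13.1, 38.4]
tcp_rot: [180.0, 0.4, -3.7]
contact_force: [0.0, -0.0, 0.7]
gripper_width: 69.6
t: 3.32
eef_pos: [434.2, -12.1, 41.6]
tcp_rot: [180.0, -0.1, -3.6]
contact_force: [-1.1, -0.3, 8.4]
gripper_width: 6.4
t: 3.95
eef_pos: [437.6, 41.7, 41.6]
tcp_rot: [180.0, -0.1, -3.6]
contact_force: [-1.3, 0.3, 8.8]
gripper_width: 6.2
```

Run:
```python
from h import *
i,W,s,o=shot("wrist"); save(i,"pics/w2.png",1.2); print(o["eef_pos"],o["contact_force"])
```

```text
[437.5849157   41.65427892  41.57097876] [-1.28599847  0.34432249  8.81369033]
```

View pics/w2.png

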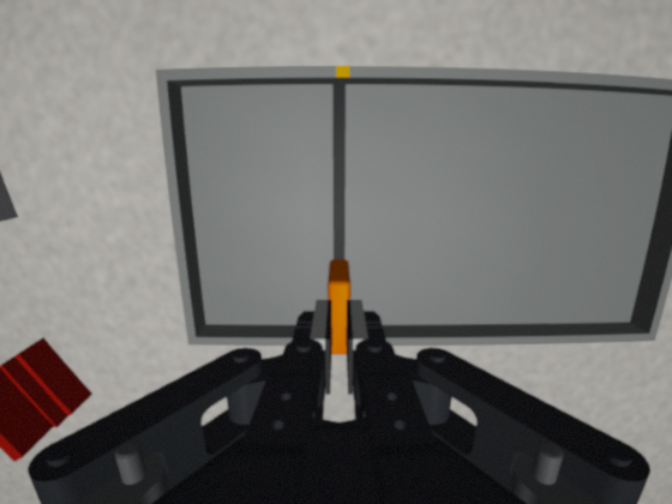

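The wrist view shows the tab held between the pads at (340,315). The divider's column is 339 and the far mark's is 343, so it sits about 1.5 mm past the marks. I'll nudge it back and release.

```bash
python3 -m inch '[[1,[0,0.0015,0],[0,0,0]],[1,[0,0.0015,0],[0,0,0]],[0,[0,0.0015,0],[0,0,0]],[-0.5,[0,0.0015,0],[0,0,0]],[-1,[0,0.0015,-0.03],[0,0,0]]]'; python3 -m inch '[[-1,[0,0,-0.05],[0,0,0]],[-1,[0,0,-0.05],[0,0,0]]]';python3 plan.py 541 265.3 80 9.2
```

```text
t: 4.62
eef_pos: [434.8, 39.3, 69.2]
tcp_rot: [180.0, 0.3, -3.6]
contact_force: [0.2, 0.6, -0.0]
gripper_width: 60.7
t: 4.88
eef_pos: [439.0, 39.7, 123.2]
tcp_rot: [-180.0, -0.4, -3.7]
contact_force: [0.4, -0.2, -1.2]
gripper_width: 85.3
shift [0.0872, -0.2316, 0.0439] turn [0.0, -0.4, -12.9] rows>= 4.0 t 4.9
```

```bash
python3 -m inch '[[-1,[0.022,-0.058,0],[0,0,-4]],[-1,[0.044,-0.116,0],[0,0,-8]],[-1,[0.066,-0.174,0],[0,0,-12.9]],[-1,[0.0872,-0.2316,0.02],[0,0,-12.9]],[-1,[0.0872,-0.2316,0.044],[0,0,-12.9]]]' >/dev/null
python3 -m inch '[[-1,[0,0,0],[0,0,0]],[-1,[0,0,0],[0,0,0]]]'; python3 plan.py 541 265.3 31 9.2
python3 - <<'E'
from seg import *
i,W,s,o=shot("wrist"); save(i,"pics/w3.png"); 
print([r for r in rects(np.ones(i.shape[:2],bool),W,25,40,60)])
print([r for r in rects(np.ones(i.shape[:2],bool),W,13,20,60)])
E
```

```text
t: 5.75
eef_pos: [538.1, 264.3, 76.2]
tcp_rot: [180.0, 0.0, 9.2]
contact_force: [0.8, -0.4, 0.5]
gripper_width: 85.5
shift [0.0031, -0.0006, 0.0452] turn [0.0, 0.0, 0.0] rows>= 0.7 t 5.8
[(541.0, 266.7, 120, 9, 8.4, 34.4, np.int32(2044)), (487.1, 376.4, 57, 11, 10.0, 34.1, np.int32(1203))]
[(697.3, 166.6, 31, 10, 65.4, 16.5, np.int32(267)), (678.4, 182.4, 12, 5, 38.0, 17.1, np.int32(94)), (675.8, 158.6, 12, 7, 35.5, 16.4, np.int32(106)), (595.4, 375.2, 55, 55, -82.8, 18.3, np.int32(3770)), (537.6, 291.4, 119, 4, 8.4, 18.4, np.int32(908)), (544.5, 242.2, 120, 5, 8.4, 18.4, np.int32(884)), (473.3, 399.6, 76, 7, 9.5, 17.9, np.int32(739)), (500.3, 353.5, 37, 5, 9.6, 18.1, np.int32(350)), (488.9, 372.3, 54, 8, 17.8, 16.6, np.int32(311)), (539.0, 88.9, 116, 54, -59.9, 17.0, np.int32(635)), (507.5, 39.8, 63, 7, -7.1, 16.5, np.int32(485)), (407.3, 83.2, 27, 6, 88.3, 16.7, np.int32(133)), (311.9, 398.7, 53, 4, -69.0, 16.6, np.int32(251))]
```

```bash
python3 -m inch '[[-1,[0.0031,-0.002,0.025],[0,0,0.8]],[-1,[0.0031,-0.002,0.0465],[0,0,0.8]],[1,[0.0031,-0.002,0.0465],[0,0,0.8]],[1,[0.0031,-0.002,0.0465],[0,0,0.8]],[1,[0.0031,-0.002,0.0465],[0,0,0.8]]]'
python3 -m inch '[[1,[0,0,0],[0,0,0]],[1,[0,0,0],[0,0,0]],[1,[0,0,0],[0,0,0]],[1,[0,0,-0.05],[0,0,0]],[1,[0,0,-0.09],[0,0,0]]]'
python3 -m inch '[[1,[0,0,0],[0,0,0]]]'
python3 - <<'E'
from h import *
i,W,s,o=shot("wrist"); save(i,"pics/w4.png"); print(o["eef_pos"],o["tcp_rot"])
E
```

```text
t: 6.42
eef_pos: [541.4, 268.0, 30.7]
tcp_rot: [-180.0, -0.1, 8.5]
contact_force: [-0.0, 0.4, 0.6]
gripper_width: 32.3
t: 7.05
eef_pos: [540.8, 267.9, 120.9]
tcp_rot: [-180.0, 0.0, 8.5]
contact_force: [0.6, 0.2, -0.1]
gripper_width: 0.4
t: 7.18
eef_pos: [542.9, 269.1, 123.3]
tcp_rot: [-179.9, -0.4, 8.5]
contact_force: [-0.4, -0.2, 0.1]
gripper_width: 0.1
[542.93626966 269.08817552 123.31560659] [-179.88856859   -0.37030211    8.48124838]
```

View pics/w4.png

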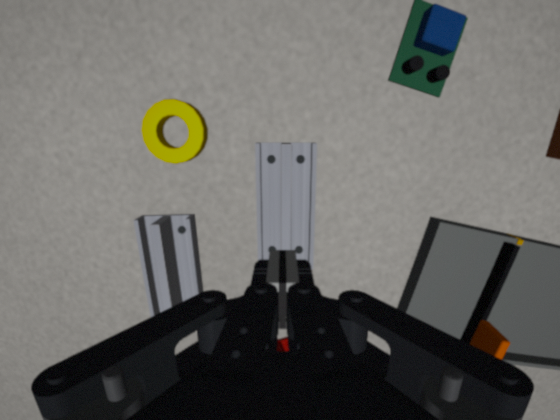

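The gripper is empty. The base still sits at (285,200), so I'll check its heights.

Run:
```python
from seg import *
i,W,s,o=shot("wrist")
t=np.ones(i.shape[:2],bool)
print([r for r in rects(t,W,25,42,60)]);print([r for r in rects(t,W,14,22,60)])
for v in (180,230): print([ (u,W[v,u].round(0).tolist()) for u in range(252,322,4)])
print("fingers", np.nanmin(s["range_z"][240:330,265:305]), W[265,285],W[252,278],W[300,285])
```

```text
[(553.8, 268.3, 94, 9, 8.3, 34.5, np.int32(1151)), (470.9, 373.4, 89, 10, 10.3, 34.0, np.int32(1175)), (440.4, 46.0, 32, 10, -21.1, 33.6, np.int32(399))]
[(705.3, 171.5, 40, 21, 36.9, 18.3, np.int32(304)), (680.8, 179.5, 12, 11, 57.9, 20.9, np.int32(191)), (677.2, 155.6, 13, 12, -76.5, 20.9, np.int32(194)), (595.6, 374.9, 55, 55, 6.5, 18.3, np.int32(2502)), (540.5, 291.8, 113, 4, 8.4, 18.5, np.int32(575)), (544.3, 241.9, 120, 5, 8.8, 18.5, np.int32(590)), (470.0, 369.2, 92, 8, 14.4, 18.0, np.int32(327)), (478.2, 349.9, 82, 5, 9.6, 18.2, np.int32(439)), (457.4, 396.9, 107, 6, 9.5, 18.1, np.int32(635)), (483.4, 57.4, 139, 128, 85.8, 20.1, np.int32(2505)), (395.3, 246.5, 17, 10, 12.4, 21.0, np.int32(73)), (399.0, -45.9, 84, 7, 86.2, 19.9, np.int32(394))]
[(252, [559.0, 301.0, 0.0]), (256, [563.0, 296.0, 19.0]), (260, [561.0, 293.0, 6.0]), (264, [561.0, 289.0, 5.0]), (268, [562.0, 285.0, 5.0]), (272, [562.0, 282.0, 4.0]), (276, [563.0, 278.0, 5.0]), (280, [568.0, 275.0, 33.0]), (284, [569.0, 271.0, 35.0]), (288, [569.0, 268.0, 35.0]), (292, [nan, nan, nan]), (296, [566.0, 259.0, 5.0]), (300, [566.0, 256.0, 5.0]), (304, [567.0, 252.0, 3.0]), (308, [567.0, 248.0, 4.0]), (312, [570.0, 246.0, 19.0]), (316, [568.0, 240.0, 0.0]), (320, [568.0, 237.0, 0.0])]
[(252, [509.0, 295.0, 0.0]), (256, [516.0, 290.0, 19.0]), (260, [516.0, 286.0, 17.0]), (264, [512.0, 283.0, 5.0]), (268, [513.0, 279.0, 4.0]), (272, [513.0, 275.0, 5.0]), (276, [514.0, 271.0, 4.0]), (280, [525.0, 268.0, 34.0]), (284, [525.0, 265.0, 35.0]), (288, [526.0, 261.0, 34.0]), (292, [516.0, 255.0, 5.0]), (296, [517.0, 252.0, 5.0]), (300, [518.0, 248.0, 5.0]), (304, [518.0, 244.0, 4.0]), (308, [519.0, 240.0, 6.0]), (312, [524.0, 238.0, 18.0]), (316, [518.0, 232.0, 1.0]), (320, [519.0, 228.0, 1.0])]
fingers 0.0 [550.47094296 268.94074862 156.29172716] [550.20136809 272.30361467 142.04825467] [543.00059794 267.96342925 173.07142461]
```

```bash
python3 -m inch '[[-0.5,[0,0,0],[0,0,0]],[-1,[0,0,0.02],[0,0,0]]]' >/dev/null; python3 plan.py 541 266.8 28 8.4
```

```text
shift [-0.0006, 0.0012, 0.0713] turn [-0.0, -0.1, 0.1] rows>= 1.1 t 7.5
```

```bash
python3 -m inch '[[-0.5,[0,0.001,0.04],[0,0,0]],[0.2,[0,0.001,0.0713],[0,0,0]],[0.2,[0,0.001,0.0713],[0,0,0]],[0.2,[0,0.001,0.0713],[0,0,0]]]'
python3 -m inch '[[1,[0,0,0],[0,0,0]],[1,[0,0,0],[0,0,0]]]'
python3 -m inch '[[1,[0,0,0],[0,0,0]],[1,[0,0,0],[0,0,0]],[1,[0,0,0],[0,0,0]]]'
```

```text
t: 8.02
eef_pos: [541.0, 267.1, 28.4]
tcp_rot: [-180.0, 0.0, 8.5]
contact_force: [1.1, 0.4, 0.7]
gripper_width: 34.2
t: 8.28
eef_pos: [541.8, 267.1, 29.6]
tcp_rot: [-180.0, -0.1, 8.5]
contact_force: [-0.5, -0.5, -0.3]
gripper_width: 0.2
t: 8.65
eef_pos: [541.1, 266.7, 28.5]
tcp_rot: [180.0, -0.0, 8.5]
contact_force: [-0.1, 0.1, 0.2]
gripper_width: -0.4
```

Run:
```python
from h import *
i,W,s,o=shot("wrist"); save(i,"pics/w5.png"); i,W,s,o=shot("scene"); j=i; 
# project TCP
E=np.linalg.inv(np.array(s["extrinsics"])); p=E[:3,:3]@np.array([541,267,28])+E[:3,3]; print(p[:2]/p[2]*s["fx"]+[s["cx"],s["cy"]])
u,v=(p[:2]/p[2]*s["fx"]+[s["cx"],s["cy"]]).astype(int)
save(np.hstack([cv2.imread("pics/w5.png")[200:420,180:400,::-1],j[max(0,v-110):v+110,max(0,u-110):u+110]]),"pics/s5.png",1.7)
```

```text
[375.69957341 213.07811996]
```

View pics/s5.png

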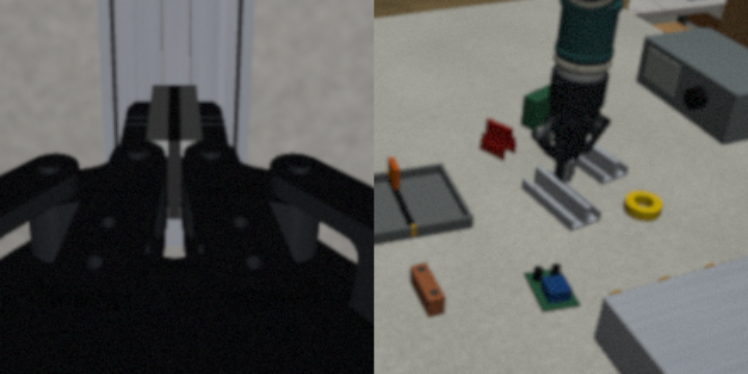

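Run:
```python
from h import *
i,W,s,o=shot("wrist")
M=R.from_euler("xyz",o["tcp_rot"],degrees=True).as_matrix()
T=(W-o["eef_pos"])@M
for v in range(240,300,4): print(v,[(u,T[v,u].round(0).tolist()) for u in (270,278,283,290)])
```

```text
240 [(270, [-1.0, -9.0, 22.0]), (278, [9.0, -3.0, -5.0]), (283, [nan, nan, nan]), (290, [9.0, 3.0, -5.0])]
244 [(270, [-4.0, -9.0, 23.0]), (278, [8.0, -3.0, -6.0]), (283, [8.0, -0.0, -6.0]), (290, [7.0, 3.0, -6.0])]
248 [(270, [-8.0, -9.0, 24.0]), (278, [5.0, -3.0, -6.0]), (283, [5.0, -0.0, -6.0]), (290, [5.0, 3.0, -6.0])]
252 [(270, [9.0, -7.0, -21.0]), (278, [9.0, -3.0, -21.0]), (283, [9.0, -0.0, -22.0]), (290, [9.0, 3.0, -21.0])]
256 [(270, [9.0, -7.0, -26.0]), (278, [9.0, -3.0, -26.0]), (283, [9.0, -0.0, -25.0]), (290, [9.0, 3.0, -26.0])]
260 [(270, [9.0, -7.0, -30.0]), (278, [9.0, -3.0, -30.0]), (283, [9.0, -0.0, -30.0]), (290, [9.0, 3.0, -30.0])]
264 [(270, [9.0, -6.0, -35.0]), (278, [9.0, -3.0, -34.0]), (283, [10.0, -0.0, -35.0]), (290, [9.0, 3.0, -34.0])]
268 [(270, [9.0, -6.0, -38.0]), (278, [9.0, -3.0, -38.0]), (283, [9.0, -0.0, -39.0]), (290, [10.0, 3.0, -40.0])]
272 [(270, [9.0, -6.0, -42.0]), (278, [9.0, -3.0, -42.0]), (283, [9.0, -1.0, -42.0]), (290, [9.0, 3.0, -42.0])]
276 [(270, [9.0, -6.0, -45.0]), (278, [9.0, -3.0, -46.0]), (283, [9.0, -1.0, -47.0]), (290, [9.0, 2.0, -46.0])]
280 [(270, [9.0, -6.0, -50.0]), (278, [10.0, -3.0, -50.0]), (283, [9.0, -1.0, -50.0]), (290, [9.0, 2.0, -49.0])]
284 [(270, [11.0, -6.0, -55.0]), (278, [8.0, -3.0, -51.0]), (283, [9.0, -1.0, -52.0]), (290, [9.0, 2.0, -52.0])]
288 [(270, [11.0, -5.0, -58.0]), (278, [7.0, -3.0, -51.0]), (283, [7.0, -1.0, -52.0]), (290, [11.0, 2.0, -58.0])]
292 [(270, [11.0, -5.0, -61.0]), (278, [5.0, -3.0, -52.0]), (283, [5.0, -1.0, -52.0]), (290, [10.0, 2.0, -61.0])]
296 [(270, [11.0, -5.0, -64.0]), (278, [6.0, -2.0, -56.0]), (283, [4.0, -1.0, -53.0]), (290, [10.0, 2.0, -63.0])]
```

Both the depth data and the failed grasps show the fingertips about 18 mm behind the reported TCP, not 11 mm ahead of it. I'll go deeper, in steps.

```bash
python3 -m inch '[[0.2,[0,0,0],[0,0,0]],[0.2,[0,0,0],[0,0,0]],[0.2,[0,0,0.01],[0,0,0]],[0.2,[0,0,0.018],[0,0,0]],[0.2,[0,0,0.018],[0,0,0]]]'
python3 -m inch '[[1,[0,0,0],[0,0,0]],[1,[0,0,0],[0,0,0]],[1,[0,0,0],[0,0,0]],[1,[0,0,0],[0,0,0]]]'
python3 - <<'E'
from h import *
i,W,s,o=shot("wrist")
M=R.from_euler("xyz",o["tcp_rot"],degrees=True).as_matrix()
T=(W-o["eef_pos"])@M
for v in range(236,268,3): print(v,[(u,T[v,u].round(0).tolist()) for u in (272,283,294)])
E
```

```text
t: 9.43
eef_pos: [540.2, 266.3, 9.2]
tcp_rot: [180.0, 0.1, 8.5]
contact_force: [1.0, 0.2, 0.6]
gripper_width: 34.0
t: 9.93
eef_pos: [541.1, 266.9, 10.7]
tcp_rot: [-180.0, -0.0, 8.5]
contact_force: [-0.9, 0.9, 1.9]
gripper_width: 6.9
236 [(272, [7.0, -7.0, 7.0]), (283, [19.0, -0.0, -24.0]), (294, [7.0, 6.0, 6.0])]
239 [(272, [6.0, -7.0, 5.0]), (283, [17.0, -0.0, -24.0]), (294, [5.0, 6.0, 7.0])]
242 [(272, [3.0, -7.0, 7.0]), (283, [16.0, -0.0, -24.0]), (294, [4.0, 6.0, 7.0])]
245 [(272, [2.0, -7.0, 5.0]), (283, [14.0, -0.0, -25.0]), (294, [2.0, 6.0, 6.0])]
248 [(272, [0.0, -7.0, 5.0]), (283, [12.0, -0.0, -24.0]), (294, [-0.0, 6.0, 6.0])]
251 [(272, [9.0, -6.0, -19.0]), (283, [10.0, -0.0, -22.0]), (294, [9.0, 5.0, -19.0])]
254 [(272, [9.0, -6.0, -24.0]), (283, [9.0, -0.0, -23.0]), (294, [9.0, 5.0, -23.0])]
257 [(272, [9.0, -6.0, -27.0]), (283, [8.0, -0.0, -24.0]), (294, [9.0, 5.0, -27.0])]
260 [(272, [9.0, -6.0, -31.0]), (283, [6.0, -0.0, -23.0]), (294, [9.0, 5.0, -30.0])]
263 [(272, [9.0, -6.0, -34.0]), (283, [5.0, -0.0, -25.0]), (294, [9.0, 5.0, -34.0])]
266 [(272, [9.0, -5.0, -36.0]), (283, [3.0, -0.0, -23.0]), (294, [9.0, 4.0, -37.0])]
```

Gripped now, but only about 6 mm of fin overlap. Going 8 mm deeper and regripping.

```bash
python3 -m inch '[[0.2,[0,0,0],[0,0,0]],[0.2,[0,0,0],[0,0,0]],[0.2,[0,0,0.008],[0,0,0]],[0.2,[0,0,0.008],[0,0,0]],[1,[0,0,0.008],[0,0,0]]]'
python3 -m inch '[[1,[0,0,0],[0,0,0]],[1,[0,0,0],[0,0,0]],[1,[0,0,0],[0,0,0]]]'
python3 -m inch '[[1,[0,0,-0.02],[0,0,0]],[1,[0,0,-0.05],[0,0,0]],[1,[0,0,-0.09],[0,0,0]],[1,[0,0,-0.09],[0,0,0]]]'
python3 - <<'E'
from plan import *
# tray frame -> world
c=np.array([470.6,-12.]); a=np.deg2rad(-3.6); X=np.array([np.cos(a),np.sin(a)]); Y=np.array([-np.sin(a),np.cos(a)])
for t in [(0,14),(0,-43),(0,-100),(0,-14.5),(0,-71.5),(-48,93),(0,93),(48,93)]: print(t,(c+t[0]*X+t[1]*Y).round(1))
plan(*(c+14*Y),60,-3.6)
E
```

```text
t: 10.6
eef_pos: [540.7, 266.6, 2.1]
tcp_rot: [180.0, 0.0, 8.5]
contact_force: [-0.1, 0.4, -0.0]
gripper_width: 17.3
t: 10.98
eef_pos: [540.9, 266.8, 2.4]
tcp_rot: [-180.0, 0.0, 8.5]
contact_force: [-1.2, 1.0, -0.5]
gripper_width: 7.2
t: 11.48
eef_pos: [543.4, 268.2, 97.0]
tcp_rot: [-179.9, -0.4, 8.5]
contact_force: [-0.1, 0.6, -1.9]
gripper_width: 7.6
(0, 14) [471.5   2. ]
(0, -43) [467.9 -54.9]
(0, -100) [ 464.3 -111.8]
(0, -14.5) [469.7 -26.5]
(0, -71.5) [466.1 -83.4]
(-48, 93) [428.5  83.8]
(0, 93) [476.4  80.8]
(48, 93) [524.3  77.8]
shift [-0.1107, 0.2528, 0.0356] turn [-0.2, -0.4, 12.1] rows>= 4.5 t 11.5
```

```bash
python3 -m inch '[[1,[-0.025,0.055,0],[0,0,4]],[1,[-0.05,0.11,0],[0,0,8]],[1,[-0.075,0.165,0],[0,0,12.1]],[1,[-0.1,0.22,0],[0,0,12.1]],[1,[-0.1107,0.2528,0.01],[0,0,12.1]]]' >/dev/null
python3 -m inch '[[1,[0,0,0.02],[0,0,0]],[1,[0,0,0.03],[0,0,0]],[1,[0,0,0.03],[0,0,0]]]'; python3 plan.py 471.5 2 7 -3.6
python3 - <<'E'
from h import *
i,W,s,o=shot("wrist"); save(i,"pics/w6.png",1.2)
E
```

```text
t: 12.48
eef_pos: [468.2, 1.0, 51.9]
tcp_rot: [-180.0, 0.1, -3.5]
contact_force: [0.3, -0.1, -0.7]
gripper_width: 7.5
shift [0.0033, -0.0012, 0.0449] turn [-0.0, 0.1, 0.1] rows>= 0.7 t 12.5
```

View pics/w6.png

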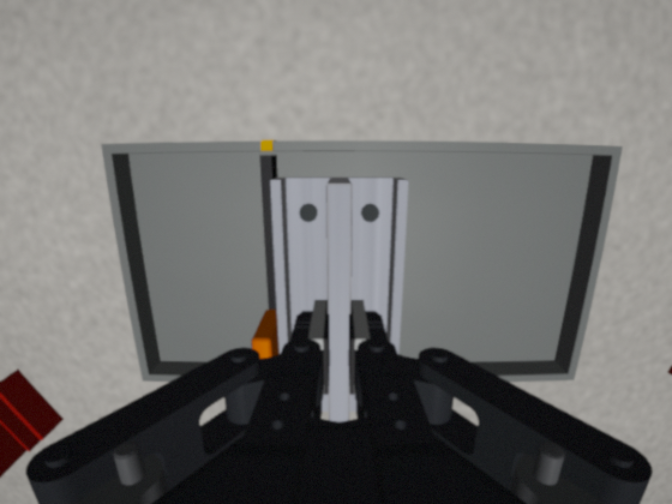

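The held base is level above the long bay (centre 340,270), the divider stays at the mark (266,146), and the tab's gap is small, so I'll place it 2 mm farther from the divider.

```bash
python3 -m inch '[[1,[0.0033,0.001,0.015],[0,0,0]],[1,[0.0033,0.001,0.03],[0,0,0]],[1,[0.0033,0.001,0.04],[0,0,0]],[1,[0.0033,0.001,0.045],[0,0,0]],[1,[0.0033,0.001,0.045],[0,0,0]]]'
```

```text
t: 13.15
eef_pos: [471.9, -0.7, 7.1]
tcp_rot: [-180.0, 0.0, -3.6]
contact_force: [-0.6, 0.1, -1.4]
gripper_width: 7.6
```

Release with partial opening, rise, and move to base C on the right while opening.

```bash
python3 -m inch '[[0.3,[0,0,0.0005],[0,0,0]],[0.3,[0,0,0.0005],[0,0,0]],[0.3,[0,0,-0.03],[0,0,0]],[-0.3,[0,0,-0.07],[0,0,0]],[-1,[0,0,-0.07],[0,0,0]]]'
python3 plan.py 481.6 -361.5 50 12
```

```text
t: 13.78
eef_pos: [474.5, -0.9, 80.2]
tcp_rot: [180.0, -0.4, -3.6]
contact_force: [0.5, 0.1, -0.8]
gripper_width: 64.8
shift [0.0298, 0.3595, 0.0304] turn [0.1, -0.4, -15.6] rows>= 5.8 t 13.8
```

```bash
python3 -m inch '[[-1,[0.005,0.06,0],[0,0,0]],[-1,[0.01,0.12,0],[0,0,0]],[-1,[0.015,0.18,0],[0,0,0]],[-1,[0.02,0.24,0],[0,0,0]],[-1,[0.025,0.3,0],[0,0,0]]]' >/dev/null
python3 -m inch '[[-1,[0.005,0.06,0],[0,0,-7]],[-1,[0.005,0.06,0.015],[0,0,-15.6]],[-1,[0.005,0.06,0.03],[0,0,-15.6]],[-1,[0.005,0.06,0.03],[0,0,-15.6]]]'
cat > near.py <<'E'
import sys
from seg import *
lo,hi=map(float,sys.argv[1:3])
i,W,s,o=shot(sys.argv[3] if len(sys.argv)>3 else "wrist"); e=o["eef_pos"]
for r in rects(np.ones(i.shape[:2],bool),W,lo,hi,60):
    if len(sys.argv)>3 or np.hypot(r[0]-e[0],r[1]-e[1])<110: print(r[:6])
E
python3 near.py 25 40; python3 plan.py 481.6 -361.5 2.2 12
```

```text
t: 14.9
eef_pos: [478.2, -360.1, 45.5]
tcp_rot: [-179.8, 0.1, 11.9]
contact_force: [0.5, 0.2, -0.1]
gripper_width: 85.6
(480.4, -360.6, 120, 9, 12.8, 34.5)
shift [0.0023, 0.0016, 0.0444] turn [-0.1, 0.1, -0.0] rows>= 0.7 t 14.9
```

```bash
python3 -m inch '[[-0.5,[0.002,0.001,0.01],[0,0,-0.8]],[0.2,[0.002,0.001,0.02],[0,0,-0.8]],[0.2,[0.002,0.001,0.035],[0,0,-0.8]],[0.2,[0.002,0.001,0.0435],[0,0,-0.8]],[0.2,[0.002,0.001,0.0435],[0,0,-0.8]]]'
python3 -m inch '[[1,[0,0,0],[0,0,0]],[1,[0,0,0],[0,0,0]],[1,[0,0,0],[0,0,0]],[1,[0,0,0],[0,0,0]],[1,[0,0,0],[0,0,0]]]'
python3 -m inch '[[1,[0,0,-0.02],[0,0,0]],[1,[0,0,-0.05],[0,0,0]],[1,[0,0,-0.08],[0,0,0]],[1,[0,0,-0.08],[0,0,0]]]'
python3 plan.py 464.2 -112.8 80 -3.6
```

```text
t: 15.58
eef_pos: [481.0, -362.3, 3.7]
tcp_rot: [-180.0, 0.1, 12.8]
contact_force: [-2.4, -0.1, 3.3]
gripper_width: 34.2
t: 16.2
eef_pos: [481.5, -362.5, 3.9]
tcp_rot: [-180.0, -0.0, 12.8]
contact_force: [0.4, -0.7, -0.2]
gripper_width: 7.7
t: 16.7
eef_pos: [483.1, -363.7, 87.3]
tcp_rot: [179.7, -0.2, 12.8]
contact_force: [0.1, 0.8, -1.0]
gripper_width: 7.7
shift [0.037, -0.2489, 0.0063] turn [0.2, -0.2, 16.4] rows>= 4.0 t 16.7
```

```bash
python3 -m inch '[[1,[0.009,-0.062,0],[0,0,0]],[1,[0.018,-0.124,0],[0,0,5]],[1,[0.027,-0.186,0],[0,0,11]],[1,[0.036,-0.247,0],[0,0,16.4]],[1,[0.036,-0.247,0],[0,0,16.4]]]' >/dev/null
python3 -m inch '[[1,[0,0,0.02],[0,0,0]],[1,[0,0,0.04],[0,0,0]],[1,[0,0,0.04],[0,0,0]]]'; python3 plan.py 464.1 -114.8 8.5 -3.6
python3 near.py 14 24
```

```text
t: 17.7
eef_pos: [460.3, -114.3, 42.5]
tcp_rot: [-180.0, 0.2, -3.7]
contact_force: [0.1, -0.5, -1.7]
gripper_width: 7.5
shift [0.004, 0.0002, 0.034] turn [-0.0, 0.2, -0.1] rows>= 0.5 t 17.7
(481.9, -44.4, 212, 118, 86.1, 20.4)
(470.2, -25.6, 119, 6, -3.5, 21.8)
```

```bash
python3 -m inch '[[1,[0.004,0,0.015],[0,0,0]],[1,[0.004,0,0.025],[0,0,0]],[1,[0.004,0,0.034],[0,0,0]],[1,[0.004,0,0.034],[0,0,0]]]'
python3 -m inch '[[0.3,[0,0,0.0005],[0,0,0]],[0.3,[0,0,0.0005],[0,0,0]],[0.3,[0,0,-0.03],[0,0,0]],[-0.3,[0,0,-0.08],[0,0,0]],[-1,[0,0,-0.08],[0,0,0]]]'
python3 plan.py 455.1 370 50 10
```

```text
t: 18.25
eef_pos: [465.2, -113.8, 9.2]
tcp_rot: [-180.0, 0.1, -3.6]
contact_force: [0.3, 0.7, -1.7]
gripper_width: 7.3
t: 18.88
eef_pos: [468.8, -114.6, 93.6]
tcp_rot: [179.9, -0.5, -3.6]
contact_force: [-0.6, -1.1, -0.1]
gripper_width: 65.8
shift [-0.0447, -0.4829, 0.0423] turn [0.2, -0.4, -13.6] rows>= 7.8 t 18.9
```

```bash
python3 -m inch '[[-1,[-0.005,-0.06,0],[0,0,0]],[-1,[-0.01,-0.12,0],[0,0,0]],[-1,[-0.015,-0.18,0],[0,0,0]],[-1,[-0.02,-0.24,0],[0,0,0]],[-1,[-0.025,-0.3,0],[0,0,0]]]' >/dev/null
python3 -m inch '[[-1,[-0.006,-0.06,0],[0,0,0]],[-1,[-0.012,-0.12,0],[0,0,-6]],[-1,[-0.018,-0.183,0],[0,0,-13.6]],[-1,[-0.018,-0.183,0.02],[0,0,-13.6]],[-1,[-0.018,-0.183,0.04],[0,0,-13.6]]]'
python3 -m inch '[[-1,[0,0,0],[0,0,0]]]'
python3 near.py 25 40; python3 plan.py 455.1 370 2.2 10
```

```text
t: 20.12
eef_pos: [453.0, 369.7, 48.0]
tcp_rot: [179.9, 0.1, 10.0]
contact_force: [0.7, -0.6, -0.5]
gripper_width: 85.2
t: 20.25
eef_pos: [452.7, 367.4, 47.3]
tcp_rot: [179.8, 0.2, 9.8]
contact_force: [0.2, 0.6, -0.5]
gripper_width: 85.1
(455.3, 370.9, 120, 9, 9.8, 34.4)
shift [0.0021, -0.0015, 0.0464] turn [0.1, 0.1, -0.2] rows>= 0.7 t 20.3
```

```bash
python3 -m inch '[[-0.5,[0.002,-0.002,0.01],[0,0,0]],[0.2,[0.002,-0.002,0.02],[0,0,0]],[0.2,[0.002,-0.002,0.035],[0,0,0]],[0.2,[0.002,-0.002,0.046],[0,0,0]],[0.2,[0.002,-0.002,0.046],[0,0,0]]]'
python3 -m inch '[[1,[0,0,0],[0,0,0]],[1,[0,0,0],[0,0,0]],[1,[0,0,0],[0,0,0]],[1,[0,0,0],[0,0,0]],[1,[0,0,0],[0,0,0]]]'
python3 -m inch '[[1,[0,0,-0.02],[0,0,0]],[1,[0,0,-0.05],[0,0,0]],[1,[0,0,-0.08],[0,0,0]],[1,[0,0,-0.08],[0,0,0]]]'
python3 plan.py 467.8 -57.3 80 -3.6
```

```text
t: 20.92
eef_pos: [454.8, 373.5, 3.7]
tcp_rot: [180.0, 0.0, 10.0]
contact_force: [-1.0, -0.9, 2.9]
gripper_width: 34.2
t: 21.55
eef_pos: [455.2, 372.9, 4.0]
tcp_rot: [180.0, -0.0, 10.0]
contact_force: [-0.3, -0.7, 6.0]
gripper_width: 7.3
t: 22.05
eef_pos: [456.3, 374.2, 86.6]
tcp_rot: [-179.9, -0.2, 10.0]
contact_force: [0.6, -0.0, -2.7]
gripper_width: 7.7
shift [-0.0634, 0.427, 0.0053] turn [-0.2, -0.2, 13.6] rows>= 6.9 t 22.1
```

```bash
python3 -m inch '[[1,[-0.009,0.06,0],[0,0,0]],[1,[-0.018,0.12,0],[0,0,0]],[1,[-0.027,0.18,0],[0,0,0]],[1,[-0.036,0.24,0],[0,0,0]],[1,[-0.045,0.3,0],[0,0,0]]]' >/dev/null
python3 -m inch '[[1,[-0.009,0.063,0],[0,0,5]],[1,[-0.018,0.126,0],[0,0,10]],[1,[-0.018,0.126,0.02],[0,0,13.6]],[1,[-0.018,0.126,0.035],[0,0,13.6]],[1,[-0.018,0.126,0.035],[0,0,13.6]]]'
python3 -m inch '[[1,[0,0,0],[0,0,0]]]'
python3 plan.py 467.8 -57.3 9 -3.6
python3 - <<'E'
from seg import *
i,W,s,o=shot("wrist"); save(i,"pics/w7.png",1.2)
for r in rects(np.ones(i.shape[:2],bool),W,14,24,50)+rects(np.ones(i.shape[:2],bool),W,30,80,50): print(r)
E
```

```text
t: 23.3
eef_pos: [465.4, -56.0, 47.5]
tcp_rot: [-179.9, 0.2, -3.4]
contact_force: [0.6, 0.6, -2.3]
gripper_width: 7.6
t: 23.42
eef_pos: [467.0, -56.0, 49.0]
tcp_rot: [-180.0, 0.0, -3.4]
contact_force: [0.3, -0.4, -2.3]
gripper_width: 7.0
shift [0.0009, 0.0013, 0.04] turn [-0.0, 0.0, 0.2] rows>= 0.6 t 23.4
(534.5, -227.6, 29, 16, -29.8, 19.0, np.int32(446))
(470.7, -11.4, 278, 145, 86.5, 20.3, np.int32(10641))
(475.6, 38.3, 127, 9, -2.7, 21.0, np.int32(1991))
(524.2, -91.8, 5, 4, -3.7, 22.1, np.int32(61))
(472.1, -109.3, 107, 2, -4.6, 18.9, np.int32(640))
(475.4, 24.5, 114, 6, -3.9, 21.8, np.int32(1765))
(477.9, -5.1, 106, 2, -2.8, 19.0, np.int32(613))
(397.4, -243.9, 52, 16, -31.1, 20.4, np.int32(998))
(529.3, -226.1, 22, 7, 5.7, 30.6, np.int32(205))
(483.3, -1.1, 96, 10, -3.6, 38.2, np.int32(2691))
(476.3, -113.8, 97, 10, -3.5, 38.2, np.int32(2770))
(466.4, -55.4, 120, 54, -3.5, 50.8, np.int32(14074))
(437.4, 40.5, 35, 11, -3.4, 50.6, np.int32(1757))
(394.3, -245.4, 47, 6, -18.9, 31.2, np.int32(252))
(385.1, -250.7, 34, 5, -17.7, 36.8, np.int32(668))
```

View pics/w7.png

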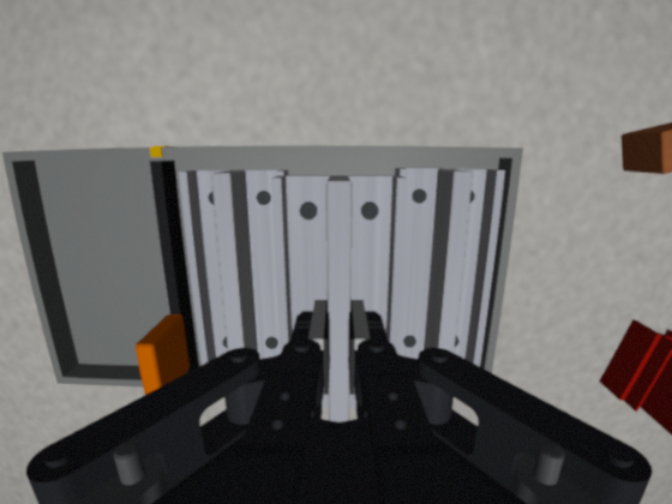

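The two placed bases are visible left and right of the held one, and both joint gaps are clear. It needs a 1.2 mm shift to centre it, then lowering.

```bash
python3 -m inch '[[1,[0.001,0.0012,0.01],[0,0,0.2]],[1,[0.001,0.0012,0.018],[0,0,0.2]],[1,[0.001,0.0012,0.025],[0,0,0.2]],[1,[0.001,0.0012,0.032],[0,0,0.2]],[1,[0.001,0.0012,0.0395],[0,0,0.2]]]'
python3 -m inch '[[1,[0,0,0],[0,0,0]]]'
```

```text
t: 24.1
eef_pos: [467.8, -58.6, 8.9]
tcp_rot: [-180.0, 0.0, -3.8]
contact_force: [-0.4, -0.3, -2.2]
gripper_width: 7.5
t: 24.22
eef_pos: [467.3, -58.6, 8.8]
tcp_rot: [-180.0, 0.1, -3.8]
contact_force: [-0.9, -0.1, -2.6]
gripper_width: 7.3
```

```bash
python3 -m inch '[[0.3,[0,-0.001,0.0005],[0,0,0]],[0.3,[0,-0.001,0.0005],[0,0,0]],[0.3,[0,-0.001,-0.03],[0,0,0]],[0.3,[0,-0.001,-0.08],[0,0,0]],[-1,[0,-0.001,-0.1],[0,0,0]]]'
python3 -m inch '[[-1,[0,0,-0.02],[0,0,0]],[-1,[0,0,-0.02],[0,0,0]]]' >/dev/null
python3 - <<'E'
from seg import *
i,W,s,o=shot("wrist"); 
t=np.ones(i.shape[:2],bool)
for r in rects(t,W,30,48,60): print("fin",r)
for r in rects(t,W,20.6,25,60): print("fl",r)
i,W,s,o=shot("top"); C=colors(i); save(i,"pics/t1.png",1.4)
print("red");[print(r) for r in rects(C["red"],W,10,70,30)]; print("cu");[print(r) for r in rects(C["copper"],W,15,70,20)]
E
python3 plan.py 392.5 -259.5 80 -19
```

```text
t: 24.85
eef_pos: [469.5, -57.7, 112.3]
tcp_rot: [180.0, -0.3, -3.8]
contact_force: [0.1, -1.0, -0.2]
gripper_width: 46.8
fin (635.5, 9.7, 21, 15, -88.2, 30.7, np.int32(353))
fin (630.9, -135.8, 18, 16, -49.5, 30.7, np.int32(211))
fin (535.1, -255.8, 66, 22, -78.8, 30.7, np.int32(1335))
fin (465.2, -112.9, 120, 10, -3.7, 38.3, np.int32(1564))
fin (471.2, -0.5, 120, 10, -3.5, 38.3, np.int32(1562))
fin (467.3, -58.3, 119, 9, -3.6, 38.5, np.int32(1358))
fin (440.4, 36.8, 29, 8, 12.2, 38.1, np.int32(218))
fin (395.4, -246.1, 49, 4, -18.8, 31.4, np.int32(129))
fin (395.0, -255.3, 53, 17, -37.0, 39.4, np.int32(757))
fin (382.0, 231.7, 50, 5, 27.9, 31.3, np.int32(141))
fin (376.0, 238.6, 46, 5, 27.1, 37.9, np.int32(571))
fl (626.9, -127.7, 21, 4, 49.0, 23.2, np.int32(71))
fl (628.2, 9.0, 22, 3, -86.8, 22.8, np.int32(61))
fl (529.3, -224.5, 22, 4, 5.4, 22.8, np.int32(70))
fl (525.3, -148.1, 32, 17, 37.5, 21.0, np.int32(147))
fl (495.4, 37.6, 85, 8, -3.3, 21.5, np.int32(553))
fl (465.9, -86.0, 121, 10, -3.7, 22.5, np.int32(1106))
fl (462.9, -138.1, 119, 5, -3.8, 22.5, np.int32(617))
fl (473.0
[... 349 characters left out ...]
nt32(74))
fl (398.7, -42.1, 23, 5, 86.2, 21.0, np.int32(61))
fl (383.2, 229.6, 50, 8, 27.6, 22.1, np.int32(281))
fl (317.4, -342.4, 76, 41, 13.1, 22.9, np.int32(708))
red
(330.6, -584.4, 236, 12, 0.0, 29.6, np.int32(429))
(377.1, 239.3, 47, 31, 26.3, 28.1, np.int32(265))
(82.4, -510.1, 79, 23, 16.8, 22.8, np.int32(318))
cu
(868.4, -221.9, 203, 122, -89.6, 55.2, np.int32(488))
(928.2, -190.4, 98, 4, -89.7, 54.5, np.int32(40))
(660.8, 9.3, 65, 19, -1.3, 29.0, np.int32(208))
(648.0, -153.3, 65, 21, -51.3, 29.4, np.int32(215))
(536.2, -259.4, 59, 22, -77.3, 29.4, np.int32(198))
(438.6, 39.7, 40, 9, -1.2, 55.8, np.int32(78))
shift [-0.0616, 0.2062, 0.0493] turn [0.0, -0.0, 15.2] rows>= 3.5 t 25.2
```

```bash
python3 -m inch '[[-1,[-0.016,0.052,0],[0,0,4]],[-1,[-0.032,0.104,0],[0,0,8]],[-1,[-0.048,0.156,0.02],[0,0,12]],[-1,[-0.0616,0.2062,0.04],[0,0,15.2]],[-1,[-0.0616,0.2062,0.049],[0,0,15.2]]]' >/dev/null
python3 -m inch '[[-1,[0,0,0],[0,0,0]],[-1,[0,0,0],[0,0,0]]]'
python3 near.py 45 60; python3 near.py 17 26;python3 plan.py 393.2 -259.3 13 -19
```

```text
t: 26.08
eef_pos: [393.4, -257.8, 80.5]
tcp_rot: [-180.0, 0.0, -18.9]
contact_force: [-0.4, -0.6, 0.3]
gripper_width: 85.5
(391.5, -258.3, 50, 9, -19.1, 52.4)
(391.4, -258.2, 50, 34, -19.1, 21.6)
shift [-0.0001, 0.0011, 0.0679] turn [-0.0, -0.0, 0.1] rows>= 1.1 t 26.2
```

```bash
python3 -m inch '[[-0.5,[-0.0016,0.0011,0.02],[0,0,0]],[0.2,[-0.0016,0.0011,0.04],[0,0,0]],[0.2,[-0.0016,0.0011,0.06],[0,0,0]],[0.2,[-0.0016,0.0011,0.0675],[0,0,0]],[0.2,[-0.0016,0.0011,0.0675],[0,0,0]]]'
python3 -m inch '[[1,[0,0,0],[0,0,0]],[1,[0,0,0],[0,0,0]],[1,[0,0,0],[0,0,0]],[1,[0,0,0],[0,0,0]],[1,[0,0,0],[0,0,0]]]'
python3 -m inch '[[1,[0,0,-0.02],[0,0,0]],[1,[0,0,-0.05],[0,0,0]],[1,[0,0,-0.08],[0,0,0]],[1,[0,0,-0.08],[0,0,0]]]'
python3 plan.py 466.3 -85.6 95 -3.6
```

```text
t: 26.8
eef_pos: [391.1, -259.4, 13.0]
tcp_rot: [-180.0, 0.0, -19.0]
contact_force: [-0.2, -0.4, -0.2]
gripper_width: 34.6
t: 27.42
eef_pos: [390.8, -260.0, 13.2]
tcp_rot: [180.0, -0.0, -19.0]
contact_force: [-0.1, -0.5, 3.2]
gripper_width: 8.0
t: 27.92
eef_pos: [392.1, -260.7, 94.7]
tcp_rot: [179.9, -0.2, -19.0]
contact_force: [0.7, 0.1, -0.8]
gripper_width: 8.0
shift [0.013, -0.1897, -0.0005] turn [0.1, -0.2, -15.4] rows>= 3.0 t 27.9
```

```bash
python3 -m inch '[[1,[0.004,-0.06,0],[0,0,-5]],[1,[0.008,-0.12,0],[0,0,-10]],[1,[0.013,-0.1897,0],[0,0,-15.4]],[1,[0.013,-0.1897,0.02],[0,0,-15.4]],[1,[0.013,-0.1897,0.035],[0,0,-15.4]]]' >/dev/null
python3 -m inch '[[1,[0,0,0],[0,0,0]],[1,[0,0,0],[0,0,0]]]'
python3 near.py 76 110;python3 near.py 30 42; python3 plan.py 466.3 -85.6 22 -3.6
```

```text
t: 28.8
eef_pos: [464.6, -85.7, 57.8]
tcp_rot: [180.0, 0.0, -3.7]
contact_force: [-0.9, -0.4, 0.1]
gripper_width: 8.1
(465.4, -87.2, 48, 32, 21.2, 97.0)
(476.4, -113.7, 97, 9, -3.6, 38.4)
(473.9, -0.2, 114, 11, -4.0, 38.1)
(479.8, -59.1, 94, 9, -3.9, 38.3)
shift [0.0012, -0.0001, 0.0364] turn [0.0, -0.0, -0.1] rows>= 0.6 t 28.9
```

```bash
python3 -m inch '[[1,[0.0012,0.0003,0.012],[0,0,0]],[1,[0.0012,0.0003,0.02],[0,0,0]],[1,[0.0012,0.0003,0.028],[0,0,0]],[1,[0.0012,0.0003,0.0365],[0,0,0]],[1,[0.0012,0.0003,0.0365],[0,0,0]]]'
python3 -m inch '[[1,[0,0,0],[0,0,0]]]'
```

```text
t: 29.52
eef_pos: [466.2, -84.9, 21.3]
tcp_rot: [180.0, 0.0, -3.6]
contact_force: [-1.3, -0.5, 1.3]
gripper_width: 7.8
t: 29.65
eef_pos: [466.1, -84.9, 21.2]
tcp_rot: [-180.0, 0.0, -3.6]
contact_force: [0.0, 0.2, -0.7]
gripper_width: 8.0
```

```bash
python3 -m inch '[[0.65,[0,0,0],[0,0,0]],[0.65,[0,0,0],[0,0,0]],[0.65,[0,0,-0.02],[0,0,0]],[0.3,[0,0,-0.06],[0,0,0]],[-1,[0,0,-0.075],[0,0,0]]]'
python3 plan.py 377 240.5 80 26.9
```

```text
t: 30.28
eef_pos: [467.2, -85.3, 98.2]
tcp_rot: [180.0, -0.2, -3.6]
contact_force: [0.7, -0.3, -0.1]
gripper_width: 46.8
shift [-0.1107, -0.3194, 0.0177] turn [0.1, -0.2, -30.5] rows>= 5.4 t 30.3
```

```bash
python3 -m inch '[[-1,[-0.018,-0.053,0],[0,0,0]],[-1,[-0.036,-0.106,0],[0,0,-10]],[-1,[-0.054,-0.16,0],[0,0,-20]],[-1,[-0.073,-0.213,0],[0,0,-30.5]],[-1,[-0.092,-0.266,0],[0,0,-30.5]]]' >/dev/null
python3 plan.py 377 240.5 80 26.9
```

```text
shift [0.0121, -0.0533, 0.0162] turn [-0.0, 0.0, 0.0] rows>= 0.9 t 30.9
```

```bash
python3 -m inch '[[-1,[0.0121,-0.0533,0.01],[0,0,0]],[-1,[0.0121,-0.0533,0.0162],[0,0,0]],[-1,[0.0121,-0.0533,0.0162],[0,0,0]]]'
python3 near.py 45 60; python3 near.py 17 26;python3 plan.py 377 240.5 13 26.9
```

```text
t: 31.28
eef_pos: [377.1, 238.3, 79.4]
tcp_rot: [180.0, 0.1, 26.9]
contact_force: [-0.6, -0.5, 0.7]
gripper_width: 85.7
(376.3, 243.0, 50, 9, 26.9, 52.5)
(375.8, 242.8, 51, 34, 27.2, 21.5)
shift [0.0004, -0.0031, 0.067] turn [0.0, 0.1, -0.2] rows>= 1.1 t 31.4
```

```bash
python3 -m inch '[[-0.5,[0.0007,-0.005,0.02],[0,0,0]],[0.2,[0.0007,-0.005,0.04],[0,0,0]],[0.2,[0.0007,-0.005,0.06],[0,0,0]],[0.2,[0.0007,-0.005,0.067],[0,0,0]],[0.2,[0.0007,-0.005,0.067],[0,0,0]]]'
python3 -m inch '[[1,[0,0,0],[0,0,0]],[1,[0,0,0],[0,0,0]],[1,[0,0,0],[0,0,0]],[1,[0,0,0],[0,0,0]],[1,[0,0,0],[0,0,0]]]'
python3 -m inch '[[1,[0,0,-0.02],[0,0,0]],[1,[0,0,-0.05],[0,0,0]],[1,[0,0,-0.085],[0,0,0]],[1,[0,0,-0.085],[0,0,0]]]'
python3 plan.py 469 -29.4 95 -3.6
```

```text
t: 32.0
eef_pos: [376.4, 243.2, 13.3]
tcp_rot: [180.0, 0.0, 26.8]
contact_force: [0.3, 0.2, 0.2]
gripper_width: 34.0
t: 32.62
eef_pos: [376.3, 244.0, 13.5]
tcp_rot: [180.0, -0.0, 26.9]
contact_force: [-0.3, -0.8, 3.6]
gripper_width: 8.1
t: 33.12
eef_pos: [377.5, 244.9, 100.1]
tcp_rot: [180.0, -0.3, 26.9]
contact_force: [0.9, -0.0, -0.8]
gripper_width: 7.7
shift [-0.0423, 0.286, 0.0049] turn [-0.1, -0.3, 30.5] rows>= 4.6 t 33.1
```

```bash
python3 -m inch '[[1,[-0.008,0.057,0],[0,0,7]],[1,[-0.016,0.114,0],[0,0,14]],[1,[-0.024,0.171,0],[0,0,22]],[1,[-0.033,0.229,0],[0,0,30.5]],[1,[-0.0423,0.286,0],[0,0,30.5]]]' >/dev/null
python3 -m inch '[[1,[0,0,0],[0,0,0]],[1,[0,0,0.02],[0,0,0]],[1,[0,0,0.035],[0,0,0]],[1,[0,0,0.035],[0,0,0]]]'
python3 near.py 76 110;python3 near.py 30 42; python3 plan.py 469 -29.4 22 -3.6
```

```text
t: 34.25
eef_pos: [466.2, -29.4, 61.7]
tcp_rot: [-180.0, 0.2, -3.5]
contact_force: [-0.2, 0.8, -0.4]
gripper_width: 7.8
(464.9, -28.7, 50, 35, -4.2, 100.3)
(481.1, -1.0, 100, 9, -3.7, 38.4)
(466.5, -113.2, 117, 11, -3.9, 38.2)
(477.1, -58.3, 100, 9, -3.9, 38.4)
(466.1, -72.4, 51, 10, -4.2, 37.7)
(466.6, -80.2, 50, 10, -14.2, 36.3)
(465.0, -96.7, 49, 4, -5.2, 39.3)
(442.3, 36.9, 27, 8, 15.3, 36.1)
shift [0.0015, -0.0002, 0.0411] turn [-0.0, 0.0, 0.1] rows>= 0.7 t 34.4
```

Before lowering this cap I'll check whether the first one is seated.

Run:
```python
from h import *
i,W,s,o=shot("wrist"); save(i,"pics/w8.png",1.4)
m=(abs(W[...,0]-466)<12)&(W[...,1]>-145)&(W[...,1]<-40)
P=W[m]
for y in range(-144,-40,3):
    q=P[abs(P[:,1]-y)<1.5][:,2]
    if len(q): print(y,np.percentile(q,[10,50,90]).round(0),end=" ")
```

```text
-144 [16. 19. 21.] -141 [22. 22. 23.] -138 [12. 21. 23.] -135 [ 8. 13. 21.] -132 [ 8.  9. 10.] -120 [37. 37. 37.] -117 [38. 38. 39.] -114 [38. 39. 39.] -111 [17. 38. 39.] -108 [15. 29. 38.] -99 [39. 39. 40.] -96 [39. 40. 41.] -93 [164. 167. 169.] -90 [160. 168. 172.] -87 [ 60. 167. 173.] -84 [ 61. 166. 173.] -81 [ 45. 162. 171.] -78 [ 36. 163. 168.] -75 [142. 159. 168.] -72 [135. 157. 166.] -69 [ 58. 153. 166.] -66 [128. 147. 151.] -63 [129. 140. 146.] -60 [ 39. 136. 172.] -57 [ 39. 134. 172.] -54 [ 29. 133. 172.] -51 [121. 157. 171.] -48 [118. 125. 133.] -45 [ 71. 106. 132.] -42 [ 73. 102. 132.]
```

View pics/w8.png

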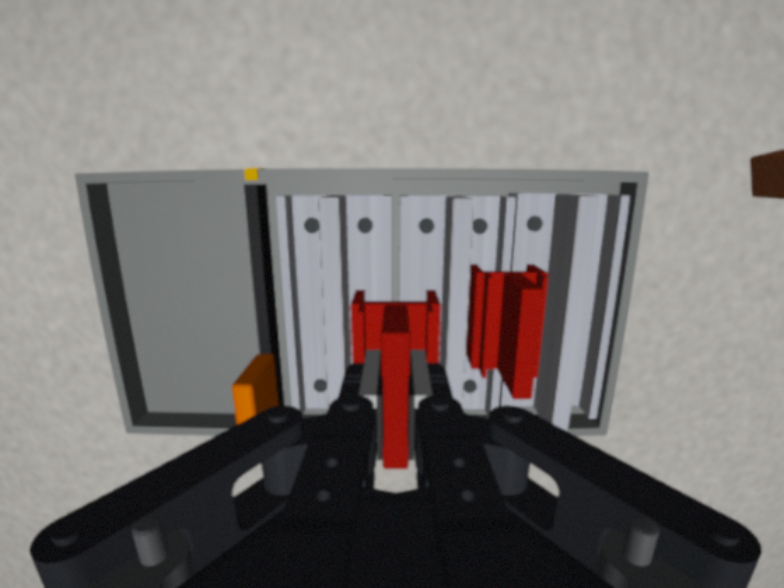

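The first cap sits on its joint: its fin top is at 60–61 mm, which is 52 + 8, and its edge lips rise to 39 mm. So it is seated at (510,320). The held cap is centred on the other joint.

```bash
python3 -m inch '[[1,[0.0015,0,0.012],[0,0,0]],[1,[0.0015,0,0.022],[0,0,0]],[1,[0.0015,0,0.032],[0,0,0]],[1,[0.0015,0,0.0412],[0,0,0]],[1,[0.0015,0,0.0412],[0,0,0]]]'
python3 -m inch '[[1,[0,0,0],[0,0,0]]]'
```

```text
t: 35.02
eef_pos: [469.2, -30.2, 21.6]
tcp_rot: [180.0, 0.0, -3.6]
contact_force: [-0.3, 0.1, -1.0]
gripper_width: 7.8
t: 35.15
eef_pos: [469.1, -30.3, 21.7]
tcp_rot: [-180.0, 0.0, -3.6]
contact_force: [0.6, -0.3, -1.4]
gripper_width: 8.1
```

```bash
python3 -m inch '[[0.65,[0,0,0],[0,0,0]],[0.65,[0,0,0],[0,0,0]],[0.65,[0,0,-0.02],[0,0,0]],[0.3,[0,0,-0.06],[0,0,0]],[-1,[0,0,-0.09],[0,0,0]]]'
python3 plan.py 661 10.6 60 -1.4
```

```text
t: 35.78
eef_pos: [469.5, -30.3, 113.4]
tcp_rot: [-180.0, -0.0, -3.6]
contact_force: [0.3, -0.4, -0.5]
gripper_width: 47.2
shift [0.1885, -0.0529, 0.0536] turn [-0.0, -0.0, -2.2] rows>= 3.2 t 35.8
```

```bash
python3 -m inch '[[-1,[0.05,-0.014,0],[0,0,0]],[-1,[0.1,-0.028,0],[0,0,-2.2]],[-1,[0.15,-0.042,0.02],[0,0,-2.2]],[-1,[0.1885,-0.0529,0.04],[0,0,-2.2]],[-1,[0.1885,-0.0529,0.0536],[0,0,-2.2]]]' >/dev/null
python3 -m inch '[[-1,[0,0,0],[0,0,0]],[-1,[0,0,0],[0,0,0]]]'
python3 near.py 26 40; python3 plan.py 661 10.6 1 -1.4
```

```text
t: 36.65
eef_pos: [660.1, 10.1, 59.1]
tcp_rot: [180.0, -0.0, -1.4]
contact_force: [-0.4, 0.3, -0.9]
gripper_width: 85.3
(660.8, 10.0, 67, 22, 0.5, 30.5)
shift [0.0005, -0.0005, 0.0585] turn [0.0, -0.1, -0.0] rows>= 0.9 t 36.7
```

```bash
python3 -m inch '[[-1,[0.0005,-0.0001,0.03],[0,0,-1.2]],[-0.3,[0.0005,-0.0001,0.05],[0,0,-1.2]],[-0.3,[0.0005,-0.0001,0.0585],[0,0,-1.2]],[0.5,[0.0005,-0.0001,0.0585],[0,0,-1.2]],[1,[0.0005,-0.0001,0.0585],[0,0,-1.2]]]'
python3 -m inch '[[1,[0,0,0],[0,0,0]],[1,[0,0,0],[0,0,0]],[1,[0,0,0],[0,0,0]],[1,[0,0,0],[0,0,0]]]'
python3 -m inch '[[1,[0,0,-0.02],[0,0,0]],[1,[0,0,-0.05],[0,0,0]],[1,[0,0,-0.08],[0,0,0]],[1,[0,0,-0.08],[0,0,0]]]'
python3 plan.py 524.3 77.8 80 86.4
```

```text
t: 37.33
eef_pos: [661.8, 10.7, 1.0]
tcp_rot: [180.0, -0.1, -0.2]
contact_force: [-5.5, 0.6, 10.2]
gripper_width: 20.1
t: 37.83
eef_pos: [661.9, 10.8, 1.0]
tcp_rot: [-180.0, -0.1, -0.2]
contact_force: [-0.5, -0.1, 6.3]
gripper_width: 20.4
t: 38.33
eef_pos: [663.0, 10.8, 82.9]
tcp_rot: [-180.0, -0.3, -0.2]
contact_force: [1.0, -0.4, -2.7]
gripper_width: 20.6
shift [-0.139, -0.0664, 0.0022] turn [0.2, -0.2, -86.6] rows>= 2.5 t 38.3
```

```bash
python3 -m inch '[[1,[-0.028,-0.013,0],[0,0,-10]],[1,[-0.056,-0.026,0],[0,0,-20]],[1,[-0.084,-0.04,0],[0,0,-30]],[1,[-0.112,-0.053,0],[0,0,-40]],[1,[-0.139,-0.0664,0],[0,0,-50]]]' >/dev/null
python3 -m inch '[[1,[0,0,0],[0,0,-10]],[1,[0,0,0],[0,0,-20]],[1,[0,0,0.01],[0,0,-30]],[1,[0,0,0.025],[0,0,-36.6]],[1,[0,0,0.025],[0,0,-36.6]]]'
python3 -m inch '[[1,[0,0,0],[0,0,0]]]'
python3 plan.py 524.3 77.8 5.5 86.4
python3 - <<'E'
from h import *
i,W,s,o=shot("wrist"); save(i,"pics/w9.png",1.2)
E
```

```text
t: 39.58
eef_pos: [520.6, 77.0, 53.1]
tcp_rot: [-179.7, 0.0, 86.3]
contact_force: [0.1, 0.3, -3.1]
gripper_width: 20.8
t: 39.7
eef_pos: [522.2, 77.6, 54.8]
tcp_rot: [-180.0, -0.0, 86.3]
contact_force: [-0.5, -0.5, -3.2]
gripper_width: 20.4
shift [0.0003, 0.0022, 0.0493] turn [-0.0, -0.0, -0.1] rows>= 0.8 t 39.7
```

View pics/w9.png

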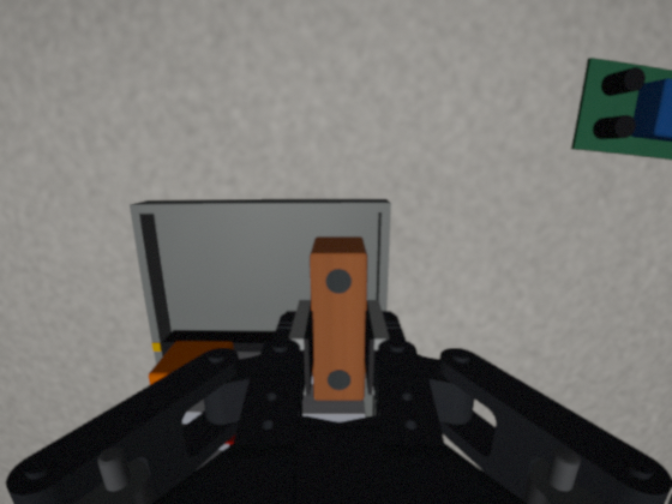

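The bar hangs level above the short bay near the far wall (340,320), with clearance at both ends. Lowering.

```bash
python3 -m inch '[[1,[0,0.0015,0.02],[0,0,0]],[1,[0,0.0015,0.035],[0,0,0]],[1,[0,0.0015,0.044],[0,0,0]],[1,[0,0.0015,0.0493],[0,0,0]],[1,[0,0.0015,0.0493],[0,0,0]]]'
python3 -m inch '[[0.2,[0,0,0],[0,0,0]],[0.2,[0,0,0],[0,0,0]],[0.2,[0,0,-0.02],[0,0,0]],[0,[0,0,-0.06],[0,0,0]],[-1,[0,0,-0.075],[0,0,0]]]'
python3 plan.py 649 -153.4 60 128.4
```

```text
t: 40.38
eef_pos: [523.9, 77.8, 5.5]
tcp_rot: [-180.0, -0.0, 86.4]
contact_force: [-0.1, 0.4, -3.3]
gripper_width: 20.1
t: 41.0
eef_pos: [525.4, 78.0, 83.8]
tcp_rot: [179.8, -0.0, 86.4]
contact_force: [0.1, -0.1, -0.1]
gripper_width: 59.9
shift [-0.2232, 0.1378, 0.0243] turn [0.3, 0.1, -42.0] rows>= 4.2 t 41.0
```

```bash
python3 -m inch '[[-1,[-0.045,0.028,0],[0,0,-8]],[-1,[-0.09,0.056,0],[0,0,-16]],[-1,[-0.135,0.083,0],[0,0,-25]],[-1,[-0.18,0.11,0],[0,0,-34]],[-1,[-0.2232,0.1378,0],[0,0,-42]]]' >/dev/null
python3 -m inch '[[-1,[0,0,0.02],[0,0,0]],[-1,[0,0,0.02],[0,0,0]],[-1,[0,0,0.02],[0,0,0]]]'
python3 near.py 26 40; python3 plan.py 649 -153.4 1 128.4
```

```text
t: 42.0
eef_pos: [647.1, -152.1, 61.3]
tcp_rot: [180.0, -0.0, 128.5]
contact_force: [0.3, 0.8, -0.0]
gripper_width: 85.4
(648.4, -152.7, 67, 22, -51.7, 30.4)
shift [-0.0019, 0.0005, 0.0606] turn [0.0, 0.0, 0.1] rows>= 1.0 t 42.0
```

```bash
python3 -m inch '[[-1,[-0.001,0.0005,0.03],[0,0,0]],[-0.3,[-0.001,0.0005,0.05],[0,0,0]],[-0.3,[-0.001,0.0005,0.0603],[0,0,0]],[0.5,[-0.001,0.0005,0.0603],[0,0,0]],[1,[-0.001,0.0005,0.0603],[0,0,0]]]'
python3 -m inch '[[1,[0,0,0],[0,0,0]],[1,[0,0,0],[0,0,0]],[1,[0,0,0],[0,0,0]],[1,[0,0,0],[0,0,0]]]'
python3 -m inch '[[1,[0,0,-0.02],[0,0,0]],[1,[0,0,-0.05],[0,0,0]],[1,[0,0,-0.08],[0,0,0]],[1,[0,0,-0.08],[0,0,0]]]'
python3 plan.py 476.4 80.8 80 86.4
```

```text
t: 42.68
eef_pos: [649.4, -153.9, 1.5]
tcp_rot: [179.9, 0.1, 128.4]
contact_force: [-4.4, 0.7, 8.3]
gripper_width: 20.1
t: 43.18
eef_pos: [649.4, -154.0, 1.5]
tcp_rot: [179.9, 0.1, 128.4]
contact_force: [1.3, 1.9, 6.2]
gripper_width: 20.9
t: 43.68
eef_pos: [649.4, -155.0, 82.8]
tcp_rot: [179.9, 0.2, 128.4]
contact_force: [0.3, 0.1, -5.7]
gripper_width: 20.8
shift [0.2923, 0.0106, 0.0019] turn [0.2, 0.1, 42.0] rows>= 4.7 t 43.7
```

```bash
python3 -m inch '[[1,[0.058,0.002,0],[0,0,8]],[1,[0.116,0.004,0],[0,0,16]],[1,[0.174,0.006,0],[0,0,25]],[1,[0.232,0.008,0],[0,0,34]],[1,[0.2923,0.0106,0],[0,0,42]]]' >/dev/null
python3 -m inch '[[1,[0,0,0.015],[0,0,0]],[1,[0,0,0.025],[0,0,0]],[1,[0,0,0.025],[0,0,0]]]'
python3 near.py 26 45; python3 plan.py 476.4 80.8 6 86.4
```

```text
t: 44.68
eef_pos: [474.9, 79.8, 54.0]
tcp_rot: [-179.8, 0.0, 86.3]
contact_force: [0.9, -0.6, -3.2]
gripper_width: 20.3
(507.7, 72.3, 66, 22, -86.3, 34.4)
(422.1, 45.8, 7, 2, -4.2, 31.8)
(467.5, 2.3, 45, 7, -3.6, 35.3)
shift [0.0008, 0.0011, 0.0485] turn [-0.1, 0.0, -0.1] rows>= 0.8 t 44.7
```

Bar 1 is no longer where I laid it: it is now at (508,72), still flat in the bay. It was probably knocked. I'll put this bar in the near slot and straighten bar 1 afterwards.

```bash
python3 plan.py 428.6 85.8 54 86.4
```

```text
shift [0.0026, -0.047, 0.0006] turn [-0.1, 0.0, -0.1] rows>= 0.8 t 44.7
```

```bash
python3 -m inch '[[1,[0.0026,-0.025,0],[0,0,0]],[1,[0.0026,-0.047,0],[0,0,0]],[1,[0.0026,-0.047,0],[0,0,0]],[1,[0.0026,-0.047,0],[0,0,0]]]'
python3 plan.py 428.6 85.8 6 86.4
python3 - <<'E'
from h import *
i,W,s,o=shot("wrist"); save(i,"pics/w10.png",1.2)
E
```

```text
t: 45.22
eef_pos: [429.8, 86.4, 55.7]
tcp_rot: [179.9, -0.0, 86.3]
contact_force: [-0.6, 0.0, -4.1]
gripper_width: 20.5
shift [-0.0007, -0.0012, 0.0497] turn [0.1, -0.0, -0.1] rows>= 0.8 t 45.2
```

View pics/w10.png

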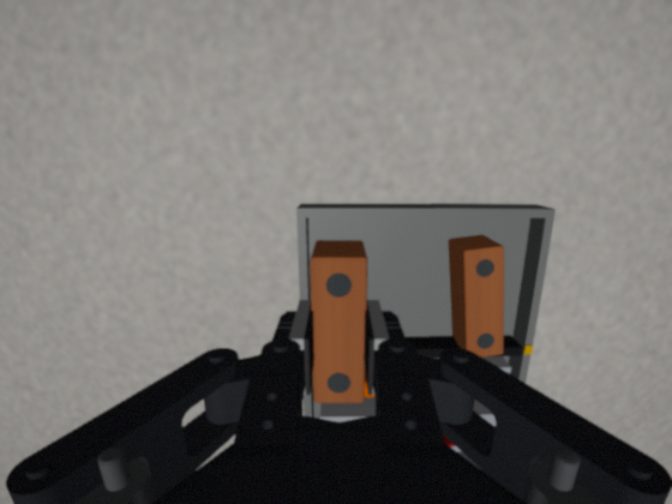

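The held bar (340,320) is over the near slot. Bar 1 (483,300) is turned, with its end close to the divider. Placing this bar.

```bash
python3 -m inch '[[1,[0,-0.0005,0.02],[0,0,0]],[1,[0,-0.0005,0.035],[0,0,0]],[1,[0,-0.0005,0.044],[0,0,0]],[1,[0,-0.0005,0.0497],[0,0,0]],[1,[0,-0.0005,0.0497],[0,0,0]]]'
python3 -m inch '[[0.2,[0,0,0],[0,0,0]],[0.2,[0,0,0],[0,0,0]],[0.2,[0,0,-0.02],[0,0,0]],[0,[0,0,-0.06],[0,0,0]],[-1,[0,0,-0.075],[0,0,0]]]'
python3 -m inch '[[-1,[0,0.0,0],[0,0,0]],[-1,[0,0.04,0],[0,0,0]],[-1,[0,0.04,0],[0,0,0]],[-1,[0,0.04,0],[0,0,0]]]'
python3 near.py 26 45; python3 near.py 20.5 22.5
```

```text
t: 45.9
eef_pos: [428.1, 87.0, 6.4]
tcp_rot: [180.0, 0.1, 86.4]
contact_force: [-2.8, -0.5, 8.2]
gripper_width: 20.5
t: 46.52
eef_pos: [429.0, 87.2, 82.3]
tcp_rot: [179.8, -0.0, 86.4]
contact_force: [-0.1, 0.3, -0.1]
gripper_width: 59.7
t: 47.02
eef_pos: [466.6, 84.3, 79.5]
tcp_rot: [-179.9, 0.0, 86.4]
contact_force: [-0.0, -0.4, -0.4]
gripper_width: 85.3
(426.3, 87.4, 66, 23, 86.3, 34.5)
(507.5, 72.5, 66, 22, -86.2, 34.4)
(436.8, 43.9, 37, 8, -12.8, 36.7)
(469.9, -10.3, 120, 32, -3.5, 35.9)
(412.9, 117.4, 26, 12, 86.2, 20.9)
(432.7, 126.6, 24, 5, -3.8, 21.0)
(455.0, 125.1, 18, 5, -3.3, 21.0)
(498.8, 122.5, 37, 5, -3.5, 20.9)
(547.5, 115.1, 15, 9, -74.8, 20.9)
(407.3, 85.4, 38, 5, 86.2, 21.0)
(545.9, 81.7, 19, 5, 87.7, 21.0)
(404.3, 41.5, 22, 5, 85.3, 21.0)
(413.3, 41.4, 9, 6, -3.3, 21.4)
(477.1, 36.9, 47, 7, -2.6, 21.5)
(522.9, 34.5, 19, 6, -4.0, 21.2)
(477.4, 25.2, 49, 5, -4.0, 22.0)
(517.3, 22.3, 28, 5, -3.4, 21.7)
```

```bash
python3 plan.py 507.5 72.8 5.5 93.8
```

```text
shift [-0.009, 0.0418, 0.0743] turn [-0.1, 0.0, -7.4] rows>= 1.4 t 47.1
```

```bash
python3 -m inch '[[-0.3,[-0.009,0.0418,0.02],[0,0,-7.4]],[-0.3,[-0.009,0.0418,0.04],[0,0,-7.4]],[-0.3,[-0.009,0.0418,0.06],[0,0,-7.4]],[-0.3,[-0.009,0.0418,0.0743],[0,0,-7.4]],[-0.3,[-0.009,0.0418,0.0743],[0,0,-7.4]]]'
python3 -m inch '[[1,[0,0,0],[0,0,0]],[1,[0,0,0],[0,0,0]],[1,[0,0,0],[0,0,0]],[1,[0,0,0],[0,0,0]],[1,[0,0,0],[0,0,0]]]'
python3 -m inch '[[1,[0,0,-0.01],[0,0,0]],[1,[0,0,-0.025],[0,0,0]],[1,[0,0,-0.025],[0,0,0]]]'
python3 plan.py 524.5 79.8 31 86.4
```

```text
t: 47.75
eef_pos: [507.6, 73.0, 5.4]
tcp_rot: [-179.9, 0.0, 93.8]
contact_force: [0.5, -0.4, 0.7]
gripper_width: 55.4
t: 48.38
eef_pos: [509.6, 72.9, 7.3]
tcp_rot: [179.9, 0.0, 93.8]
contact_force: [-1.7, 0.1, 6.7]
gripper_width: 20.3
t: 48.75
eef_pos: [509.9, 72.6, 32.7]
tcp_rot: [179.9, 0.0, 93.8]
contact_force: [-0.4, -1.1, -2.7]
gripper_width: 20.4
shift [0.0062, 0.015, 0.0017] turn [0.1, 0.0, 7.4] rows>= 0.3 t 48.8
```

```bash
python3 -m inch '[[1,[0.0062,0.015,0],[0,0,7.4]],[1,[0.0062,0.015,0],[0,0,7.4]],[1,[0.0062,0.015,0.012],[0,0,7.4]],[1,[0.0062,0.015,0.0248],[0,0,7.4]],[1,[0.0062,0.015,0.0248],[0,0,7.4]]]'
python3 -m inch '[[0.2,[0,0,0],[0,0,0]],[0.2,[0,0,0],[0,0,0]],[0.2,[0,0,-0.02],[0,0,0]],[0,[0,0,-0.06],[0,0,0]],[-1,[0,0,-0.075],[0,0,0]]]'
python3 plan.py 535.5 -256.8 80 101.5
```

```text
t: 49.38
eef_pos: [522.9, 79.5, 6.2]
tcp_rot: [-179.9, 0.1, 86.4]
contact_force: [-1.5, -2.0, 4.6]
gripper_width: 20.3
t: 50.0
eef_pos: [524.9, 80.5, 84.5]
tcp_rot: [179.8, -0.0, 86.4]
contact_force: [0.3, 0.3, -0.0]
gripper_width: 59.7
shift [-0.336, 0.0317, 0.0043] turn [0.2, -0.0, -15.1] rows>= 5.4 t 50.0
```

```bash
python3 -m inch '[[-1,[-0.06,0.006,0],[0,0,0]],[-1,[-0.12,0.012,0],[0,0,-5]],[-1,[-0.18,0.018,0],[0,0,-10]],[-1,[-0.24,0.024,0],[0,0,-15]],[-1,[-0.3,0.03,0],[0,0,-15]]]' >/dev/null
python3 plan.py 535.5 -256.8 60 101.5
```

```text
shift [-0.0327, -0.0053, 0.022] turn [0.0, 0.0, -0.1] rows>= 0.6 t 50.6
```

```bash
python3 -m inch '[[-1,[-0.0327,-0.0053,0.01],[0,0,0]],[-1,[-0.0327,-0.0053,0.022],[0,0,0]],[-1,[-0.0327,-0.0053,0.022],[0,0,0]],[-1,[-0.0327,-0.0053,0.022],[0,0,0]]]'
python3 near.py 26 40; python3 plan.py 535.5 -256.8 1 101.5
```

```text
t: 51.12
eef_pos: [536.2, -252.6, 60.1]
tcp_rot: [180.0, -0.0, 101.5]
contact_force: [-0.1, 0.5, 0.5]
gripper_width: 85.4
(535.4, -255.7, 65, 22, -78.8, 30.5)
shift [-0.0037, -0.0017, 0.0592] turn [0.0, -0.0, 0.0] rows>= 1.0 t 51.2
```

```bash
python3 -m inch '[[-1,[-0.003,-0.0015,0.03],[0,0,0]],[-0.3,[-0.003,-0.0015,0.05],[0,0,0]],[-0.3,[-0.003,-0.0015,0.0592],[0,0,0]],[0.5,[-0.003,-0.0015,0.0592],[0,0,0]],[1,[-0.003,-0.0015,0.0592],[0,0,0]]]'
python3 -m inch '[[1,[0,0,0],[0,0,0]],[1,[0,0,0],[0,0,0]],[1,[0,0,0],[0,0,0]],[1,[0,0,0],[0,0,0]]]'
python3 -m inch '[[1,[0,0,-0.02],[0,0,0]],[1,[0,0,-0.05],[0,0,0]],[1,[0,0,-0.09],[0,0,0]],[1,[0,0,-0.09],[0,0,0]]]'
python3 plan.py 476.2 81.8 90 86.4
```

```text
t: 51.8
eef_pos: [536.2, -257.4, 1.4]
tcp_rot: [179.9, 0.0, 101.4]
contact_force: [-3.8, 1.9, 10.2]
gripper_width: 20.2
t: 52.3
eef_pos: [536.1, -257.5, 1.4]
tcp_rot: [179.9, 0.0, 101.4]
contact_force: [2.0, 1.3, 5.3]
gripper_width: 20.3
t: 52.8
eef_pos: [536.2, -258.7, 93.5]
tcp_rot: [179.8, 0.2, 101.3]
contact_force: [0.1, -0.2, -3.8]
gripper_width: 20.4
shift [0.3456, 0.0081, 0.0023] turn [0.2, 0.2, 14.9] rows>= 5.5 t 52.8
```

```bash
python3 -m inch '[[1,[0.06,0.0014,0],[0,0,0]],[1,[0.12,0.0028,0],[0,0,4]],[1,[0.18,0.0042,0],[0,0,8]],[1,[0.24,0.0056,0],[0,0,12]],[1,[0.3,0.007,0],[0,0,14.9]]]' >/dev/null
python3 plan.py 476.2 81.8 55 86.4
```

```text
shift [0.0429, -0.0075, 0.0345] turn [-0.1, 0.1, -0.1] rows>= 0.9 t 53.4
```

```bash
python3 -m inch '[[1,[0.0429,-0.0075,0],[0,0,0]],[1,[0.0429,-0.0075,0.02],[0,0,0]],[1,[0.0429,-0.0075,0.034],[0,0,0]],[1,[0.0429,-0.0075,0.034],[0,0,0]],[1,[0.0429,-0.0075,0.034],[0,0,0]]]'
python3 near.py 26 45; python3 plan.py 476.2 81.8 6 86.4
```

```text
t: 54.05
eef_pos: [477.9, 80.4, 56.4]
tcp_rot: [-180.0, 0.0, 86.4]
contact_force: [-0.1, 1.2, -3.8]
gripper_width: 20.3
(426.4, 87.8, 66, 22, 86.3, 34.4)
(520.5, 78.8, 66, 23, 86.3, 34.3)
(423.2, 45.4, 10, 2, -0.4, 33.0)
(470.7, 1.4, 45, 9, -4.4, 36.3)
shift [0.0012, -0.002, 0.0506] turn [0.0, -0.0, 0.0] rows>= 0.8 t 54.1
```

```bash
python3 -m inch '[[1,[0.0012,-0.0025,0.02],[0,0,0]],[1,[0.0012,-0.0025,0.035],[0,0,0]],[1,[0.0012,-0.0025,0.045],[0,0,0]],[1,[0.0012,-0.0025,0.0506],[0,0,0]],[1,[0.0012,-0.0025,0.0506],[0,0,0]]]'
python3 -m inch '[[0.35,[0,0,0],[0,0,0]],[0.35,[0,0,0],[0,0,0]],[0.35,[0,0,-0.02],[0,0,0]],[0.35,[0,0,-0.06],[0,0,0]],[0.35,[0,0,-0.1],[0,0,0]]]'
python3 -m inch '[[0,[-0.05,0,-0.06],[0,0,0]],[0,[-0.1,0,-0.08],[0,0,0]],[0,[-0.1,0,-0.08],[0,0,0]],[0,[-0.1,0,-0.08],[0,0,0]]]'
python3 - <<'E'
from seg import *
i,W,s,o=shot("wrist"); save(i,"pics/w11.png",1.4)
t=np.ones(i.shape[:2],bool); C=colors(i)
c=np.array([470.6,-12.]); a=np.deg2rad(-3.6)
def tf(r): d=np.array(r[:2])-c; return (round(d[0]*np.cos(a)+d[1]*np.sin(a),1),round(-d[0]*np.sin(a)+d[1]*np.cos(a),1))+r[2:6]
print("cu",[tf(r) for r in rects(C["copper"],W,20,60,50)])
print("fins",[tf(r) for r in rects(~C["red"],W,36,45,50)])
print("red",[tf(r) for r in rects(C["red"],W,45,75,50)],[tf(r) for r in rects(C["red"],W,20,45,50)])
print("div",[tf(r) for r in rects(t,W,20.7,21.9,40)])
i,W,s,o=shot("top"); save(i,"pics/t2.png",1.4)
E
```

```text
t: 54.72
eef_pos: [475.6, 82.6, 5.8]
tcp_rot: [180.0, -0.0, 86.5]
contact_force: [0.2, 0.1, -3.0]
gripper_width: 20.2
t: 55.35
eef_pos: [475.3, 82.5, 107.1]
tcp_rot: [180.0, -0.0, 86.5]
contact_force: [-0.9, -0.1, -0.3]
gripper_width: 27.4
t: 55.85
eef_pos: [469.2, -17.7, 185.9]
tcp_rot: [180.0, 0.0, 86.4]
contact_force: [0.3, 0.5, -1.3]
gripper_width: 42.9
cu [(np.float64(-50.6), np.float64(96.9), 64, 23, 86.5, 34.3), (np.float64(-2.9), np.float64(95.7), 64, 20, 85.8, 34.4), (np.float64(43.9), np.float64(94.0), 65, 22, 86.2, 34.3), (np.float64(353.8), np.float64(-221.6), 70, 7, -88.8, 55.9)]
fins [(np.float64(-0.6), np.float64(12.0), 119, 9, -3.7, 38.4), (np.float64(-1.0), np.float64(-46.0), 119, 9, -3.6, 38.4), (np.float64(338.0), np.float64(-166.0), 169, 5, 89.8, 40.2), (np.float64(-3.3), np.float64(-101.2), 90, 9, -3.7, 38.3)]
red [(np.float64(-1.7), np.float64(-17.4), 47, 9, -3.7, 59.9), (np.float64(-0.7), np.float64(-72.3), 47, 10, -3.6, 59.8)] [(np.float64(-2.2), np.float64(-7.6), 48, 13, -3.6, 30.2), (np.float64(-2.0), np.float64(-30.2), 48, 2, -3.3, 38.4), (np.float64(-0.6), np.float64(-62.3), 48, 14, -3.9, 33.4)]
div [(np.float64(196.8), np.float64(179.9), 11, 11, -67.6, 21.2), (np.float64(-2.6), np.float64(49.6), 33, 5, -3.7, 21.3), (np.float64(40.1), np.float64(49.7), 48, 5, -3.4, 21.4)]
```

View pics/w11.png

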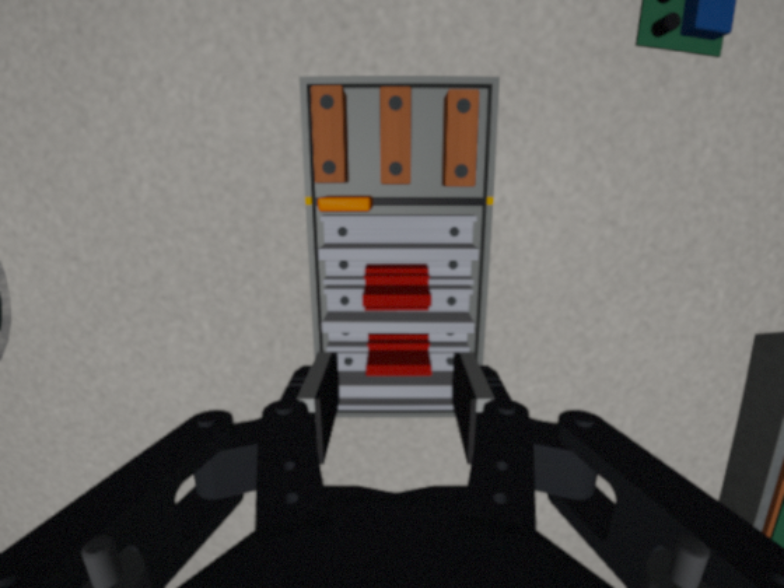

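The wrist view shows all three bars in the short bay (329,134; 396,135; 462,138), the divider level with both yellow marks (row 201), and three bases with both caps over the joints (397,287; 399,354). Heights and offsets check out, so I'm handing in.

```bash
python3 -c "
from station import ctrl
print(ctrl.finish_job())"
```

```text
the job is handed in; nothing more can be done
None
```

I handed the job in with everything in place at about 56 s of the 208 s limit. My last look found nothing outside the limits, but the hand-in reported no verdict.

**What I did:** I slid the divider to the yellow marks. Then I laid all three bases in the long bay, set both caps over the two joints, and laid the three bars in the short bay.

| Item | Last wrist-camera check (tray frame) |
|---|---|
| Divider | y = 49.6 mm (target 50) |
| Bases | y = 12, −46 and −101 mm, fin tops at 38.4 mm, so flat on the floor |
| Caps | fin tops at about 60 mm, so seated on the webs; 26–29 mm from both base centre lines they link |
| Bars | x = −51, −3 and 44 mm, tops at 34.3 mm, so flat on the short bay's floor |

**What disagreed or went wrong:**
- **Fingertips:** they sit about 18 mm behind the reported TCP, not 11 mm ahead as stated. My first two grasps of a base closed above its fin and moved nothing; I lowered all later grasps to match.
- **Knocked bar:** the first bar moved about 18 mm and turned about 7° after I had placed it, most likely the announced knock. I picked it up again and straightened it.
- **Bystanders:** I did not measure their positions again at the end, but no move was aimed at them and I saw none of them disturbed.

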